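# Free a clamped injector and rack it

## Task

The injector in the aluminium holding block has to go back in the rack, but the wing knob of the screw clamp that holds it down is stuck tight. Break the knob loose anticlockwise with a short firm twist and back it off by a third of a turn or a bit more, swing the clamp arm clockwise right back against its stop, then lift the injector straight out and stand it upright and fully home in the free hole of the rack. The block only stands on the bench by its own weight: do not shift it, do not bear down on the knob, only feel for the arm's stop, leave knob and arm as they are then, and disturb nothing else.

Things in the scene. Friction and masses are not known exactly. Their poses are not given: they have to be found in the camera images.
- knob (a joint): Turn of the wing knob in rad, 0 at the start, growing anticlockwise seen from above (loosening), end of thread at 3.8. Stuck at first: the twist that breaks it loose is 0.3 to 0.7 N m, so grip the bar firmly (about 50 N); the load dies away in the first 1.2 rad, after that it turns freely (under 0.1 N m). It stays where it is left.
- wing_knob: Black wing knob at the outer end of the clamp arm, above the injector: upright bar 60 mm long, 14 mm thick, 32 mm high. Origin on the knob's upright axis, 11 mm below the bar's top and 21 mm above its underside, about 177 mm above the table at the start; x along the bar, y across it, z up. Climbs 10 mm a turn as it loosens. Below the bar a hub 25 mm wide, then the arm.
- clamp (a joint): Swing of the clamp arm about its pillar in rad: 0 over the injector at the start, growing clockwise seen from above up to a firm stop a little short of a right angle, to be felt. Held fast while the knob is tight: pushing then only drags the block. Once the knob is backed off, 2 N at the knob swings it, and it stays where it is left.
- clamp_arm: Dark steel clamp arm, 26 mm wide, 14 mm thick, on top of the pillar. Origin on the pillar's axis at the arm's underside, about 132 mm above the table; y from there along the arm to the knob's axis 90 mm away, z up. Turns with clamp.
- injector: Steel injector, about 450 g: collar 44 mm diameter, 7 mm thick, lying on the block's top; above it a round body 31 mm diameter, 35 mm high, on whose top the clamp's pad presses with about 75 N; below the collar a nose 22 mm diameter, tapering to 9 mm, 64 mm long. Origin on its axis at the collar's underside, 80 mm above the table at the start; z up along the axis.
- holder: Holding block, 1.8 kg with the clamp, loose on the bench: slides if pushed sideways with 8 N or more. Base plate 110 (x) x 190 (y) x 12 mm, origin centre of its underside, z up. 45 mm along +y a block 70 mm square, 80 mm high with the bore; 45 mm along -y the pillar, 30 mm diameter.
- bore (a point): Centre of the mouth of the bore (28 mm) on the block's top, 80 mm above the table. Axes as holder.
- free_hole (a point): Centre of the mouth of the rack's free hole, 28 mm diameter, on the rack's top plate 80 mm above the table; 72 mm free below it. Fully home means that the injector's collar lies on the plate: its origin at this point. Axes as rack.
- rack: Fixed aluminium rack: top plate 150 (x) x 70 (y) x 12 mm on four posts, top 80 mm above the table, two holes 72 mm apart along x: the free one at +36 mm, the other at -36 mm holds the spare injector. Origin centre of its underside, z up.
- spare: Another injector of the same shape with a brass stub on top, standing in the rack's other hole. Leave alone. Origin as the injector's.
- spray_can: White spray can, 65 mm diameter, 165 mm high, right of the block. Leave alone. Origin centre of its underside.
- grease_jar: White jar, 72 mm diameter, 70 mm high, right of the block. Leave alone. Origin centre of its underside.
- socket: Steel drive socket, 27 mm diameter, 42 mm high, standing beyond the block. Leave alone. Origin centre of its underside.
- wrench: Open wrench 190 mm long lying flat beyond the block and the rack. Leave alone.
- screwdriver: Screwdriver 200 mm long lying right of the block. Leave alone.
- brush: Small brush 170 mm long lying near the robot, left. Leave alone.
Things that resemble listed ones, but are neither listed nor needed, are in the scene too. Leave any purple, red or turquoise look-alike of the injector alone.

How it is judged (in metres and radians):
On the way, in this order (a step that is already met when the one before it is completed fails the run):
1. the knob is broken loose and backed off by about a third of a turn, with the clamp arm still over the injector (value of joint knob above 1.85 rad and value of joint clamp below 0.15 rad and distance of injector from where it was at the start of the episode below 0.01 m), for 0.1 s.
2. the clamp arm is swung right back to its stop, with the injector still in the block (value of joint clamp above 1.38 rad and distance of injector from where it was at the start of the episode below 0.015 m), for 0.1 s.
At the end, for the whole second after the job is handed in: the injector stands at rest and upright (within 0.08 rad) in the rack's free hole with its collar on the plate (within 3 mm in height, 6 mm sideways); the knob is still backed off (over 1.7 rad) and the clamp arm still swung back (over 1.3 rad) (value of joint knob above 1.7 rad and value of joint clamp above 1.3 rad and horizontal distance between injector and free_hole below 0.006 m and z of injector in the frame of free_hole between -0.003 and 0.003 m and angle between injector's own z axis and vertical below 0.08 rad and linear speed of injector below 0.02 m/s); the robot touches nothing.
It fails at once if the holding block is shifted on the bench by more than 2 mm (distance of any of holder, bore from where it was at the start of the episode above 0.002 m).
It fails at once if the injector is pressed harder than the clamp already does: the knob is tightened or borne down on (over 110 N at the pad) (contact force between wing_knob and injector above 110 N).
It fails at once if a bystander is shifted by more than 20 mm (distance of any of spare, spray_can, grease_jar, wrench, screwdriver, socket, brush from where it was at the start of the episode above 0.02 m).
It also fails if it takes over 70 s, if anything falls off the work surface, if the arm or the gripper's body presses on something with over 40 N, if the wrist force passes 120 N, or if a joint passes its speed limit or range.

## Robot

A 6-joint arm with a two-finger parallel gripper is mounted at the origin on the work surface. World frame = base frame: x ahead of the robot, y to its left, z up, the work surface at z = 0. Lengths are in m, angles in degrees, forces in N, time in s.
With the tool pointing down it reaches from about 0.35 to 0.875 m from the base axis. Payload 4.2 kg.
Tool frame: the origin (TCP) lies midway between the tips of the shut fingers; the grasp point (between the pads) lies 19 mm behind it; x points along the fingers, y is the direction in which the jaws open and shut, and the axes are right-handed (so a half turn about x gives the same grasp; the last joint's range is limited). The gripper opens to 87 mm and grips with 3 to 60 N. Pads are 19 mm wide; open, the fingers measure 117 mm over their backs; the gripper's body (75 mm by 190 mm) begins 51 mm behind the grasp point.
Start: joints at [-57.261, 22.042, 0.453, 0, -68.411, -14.817], TCP at [0.192, -0.595, 0.199] pointing down, gripper open.
Joint ranges: [-179.83, 179.83], [-69.29, 118.12], [-61.27, 80.66], [-181.25, 117.63], [-171.15, -9.14], [-177.46, 177.46]. Speed limits (degrees/s): [159.86, 159.86, 180, 180, 180, 180].

## Interface

Orientations are given as a 3x3 rotation matrix whose columns are the frame's x, y, z axes.
In Python, from station import r gives the robot as it stands.
- The arm moves only by the tool play_rows, never from a script. Its argument "plan" is a list that holds one entry, the list of rows, each a list of 6 numbers: the shift along the tool's x, y, z in cm, then the turn, a rotation vector about the tool's x, y, z in units of 10 degrees (1.0 is 10 degrees). A call has 1 to 5 rows; each row is the pose to reach, as a shift and turn from the pose commanded when the call began, along the tool's axes at that moment; what a row does not reach only later rows make up. A row lasts 1/8 s, in which the tool goes at most 62.5 mm and 10.7 degrees, less where a joint would pass 70% of its speed; a pose out of reach is approached as far as the arm can. A call with a gripper value outside its range is refused whole. "hand" is the opening, from 0 (shut) to 1 (fully open), set as the call begins (left out, the last holds). The fingers move at their own pace and stop on an object; the grip force is fixed at half the most. Time passes only in rows, so rows that repeat a pose let the fingers close. It gives the time, the measured TCP pose, the force and the opening at its end, in the units of the state.
- r.sense(): the state, without advancing time (a new reading comes with each control period).
- r.capture(name): name is "scene" or "side" or "wrist"; returns (picture, depth): 384x512x3 uint8, blue, green, red; 384x512 float32, m along the optical axis (not along the pixel's ray), 0 where there is no reading.
- r.get_calibration(name): a dict with "vfov" (degrees; the focal length in pixels is half the picture's height over the tangent of half this angle, whatever the lens; pixels are square), "cx", "cy" (the principal point, pixels), "distortion" ([k1, k2, p1, p2, k3] as OpenCV has them; the pictures are not rectified), "rvec" (rotation vector, rad) and "tvec" (3), from world to camera coordinates, as OpenCV has them. Camera axes: x right, y down, z forward; pixel columns grow to the right and rows downward; lengths in m; the calibration is good to about 2 mm. A picture is of the moment at which its call begins: read the wrist's pose just before it. get_calibration takes no time and is no camera call; for the wrist camera it gives the pose at the moment of the call.
- r.finish_job(): hands the job in, once; it reports no verdict.
The state is a dict: "time_s": time; "joints": joint angles; "joint_velocities": joint speeds; "effort": joint torques, N m; "tcp_pos": TCP position; "ee_rot": TCP orientation; "wrist_force": force on the tool from outside, world axes, zero at the start; "moment": the same for the moment, N m; "gripper_width": opening from 0.0 (shut) to 1.0 (fully open).
Only numpy, scipy, OpenCV 4.12 (cv2) and the standard library are available. Lean on these libraries where they do the work, as an engineer would, in place of code of your own. Each camera call takes 0.05 s, during which the arm holds its last target.

## Working session

There is one attempt and no reset: what is moved stays moved. The work goes in short steps, Python scripts to look and compute and a tool call to move; the robot and the scene stay as the last step left them, time stands still between calls to the robot, and variables do not carry over. Pictures are saved under pics/ and viewed, and the job is handed in when it is done.

Besides the shell and the picture viewer there is one more tool, called after ">>>" as name(argument=value, ...), one argument or row to a line, values as JSON. play_rows: Moves the arm, as the interface text tells. Its arguments: {"type":"object","properties":{"plan":{"type":"array","items":{"type":"array","items":{"type":"array","items":{"type":"number"}}}},"hand":{"type":"number"}},"required":["plan"]}

```bash
ls; mkdir -p pics; cat > h.py <<'E'
import numpy as np,cv2
from station import r
def cal(n):
    c=r.get_calibration(n);f=192/np.tan(np.radians(c['vfov']/2))
    K=np.array([[f,0,c['cx']],[0,f,c['cy']],[0,0,1]]);R=cv2.Rodrigues(np.array(c['rvec'],float))[0]
    return K,np.array(c['distortion'],float),R,np.array(c['tvec'],float).ravel()
def cloud(d,c):
    K,D,R,t=c
    v,u=np.mgrid[0:384,0:512]
    p=cv2.undistortPoints(np.stack([u,v],-1).reshape(-1,1,2).astype(np.float64),K,D).reshape(384,512,2)
    P=np.dstack([p*d[...,None],d]).astype(float)
    W=(P-t)@R
    W[d==0]=np.nan
    return W
def ray(uv,c,z):
    K,D,R,t=c
    p=cv2.undistortPoints(np.array(uv,float).reshape(-1,1,2),K,D).reshape(-1,2)
    dirs=np.c_[p,np.ones(len(p))]@R; o=-t@R
    return o+dirs*((z-o[2])/dirs[:,2])[:,None]
def proj(P,c):
    K,D,R,t=c
    return cv2.projectPoints(np.array(P,float).reshape(-1,1,3),cv2.Rodrigues(R)[0],t,K,D)[0].reshape(-1,2)
E
python3 - <<'E'
from h import *
s=r.sense();print(s)
for n in ['scene','side','wrist']:
    c=cal(n);im,d=r.capture(n)
    np.savez(f'pics/{n}0.npz',im=im,d=d,K=c[0],D=c[1],R=c[2],t=c[3]);cv2.imwrite(f'pics/{n}0.png',im)
    print(n,c[1],-c[3]@c[2],c[2][2],(d>0).mean())
E
```

```text
pics
{'time_s': 0.0, 'joints': array([-5.72619707e+01,  2.20910001e+01,  3.78245909e-01, -3.06219631e-02,
       -6.84114389e+01, -1.48170187e+01]), 'joint_velocities': array([-0.04166445,  0.09223734,  0.02030846,  0.02596086, -0.0096102 ,
        0.01621642]), 'effort': array([-3.05113363e-04, -3.90664208e+01,  1.87408197e+01,  4.21978444e+00,
        1.11082080e-02, -1.82861450e-04]), 'tcp_pos': array([ 0.1921337 , -0.59402819,  0.19804245]), 'ee_rot': array([[-7.54175645e-04, -3.07517089e-01,  9.51542259e-01],
       [ 2.09197684e-03,  9.51539963e-01,  3.07518005e-01],
       [-9.99997527e-01,  2.22252696e-03, -7.43096357e-05]]), 'wrist_force': array([-0.48988236,  0.58339172,  0.50530875]), 'moment': array([-0.04085143,  0.05208388,  0.02953745]), 'gripper_width': 0.9977745419471608}
scene [-0.10745066  0.          0.          0.          0.        ] [1.34367734 0.29304582 0.94569561] [-0.68060202 -0.27631035 -0.67855249] 0.9941660563151041
side [-0.1381944  0.         0.         0.         0.       ] [2.85624534e-04 6.70744563e-01 1.08884115e+00] [ 0.42176639 -0.52999599 -0.73567477] 0.9959716796875
wrist [-0.05357644  0.          0.          0.          0.        ] [ 0.11522931 -0.62003302  0.38344645] [ 0.27897087  0.09325383 -0.95576094] 0.9959564208984375
```

View pics/scene0.png

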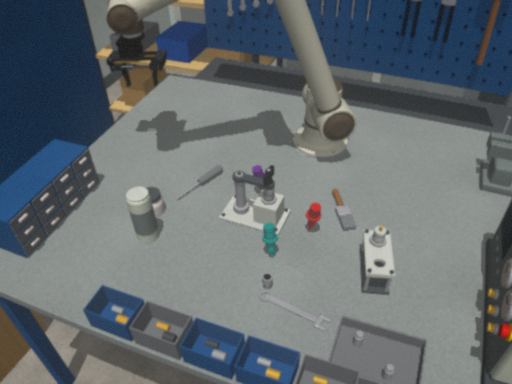

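View pics/side0.png

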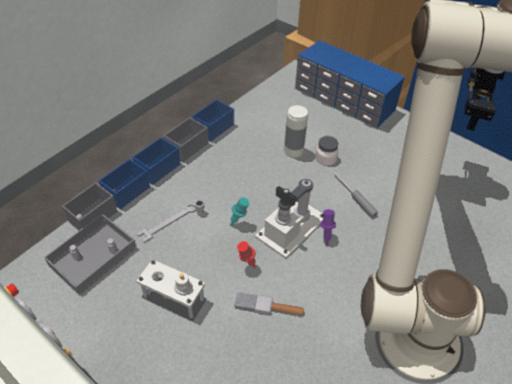

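View pics/wrist0.png

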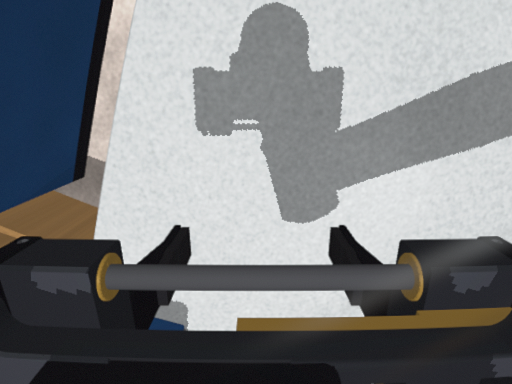

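The block with its clamp is at scene pixel (257,205) and the knob at (267,178). The rack is at (378,262), with the brass-stub spare at (379,235) and the free hole at (379,263). The look-alikes are purple (257,170), red (313,215) and turquoise (270,238). Next I'll take an enlarged crop and point clouds.

```bash
cat > a.py <<'E'
from h import *
out=[]
for n,(x0,y0,x1,y1) in [('scene',(200,150,330,250)),('side',(220,170,350,270)),('scene',(330,210,430,310)),('side',(120,240,250,340))]:
    z=np.load(f'pics/{n}0.npz');out.append(cv2.resize(z['im'][y0:y1,x0:x1],(400,300) ,interpolation=cv2.INTER_CUBIC))
cv2.imwrite('pics/crop0.png',np.vstack([np.hstack(out[:2]),np.hstack(out[2:])]))
for n in ['scene','side']:
    z=np.load(f'pics/{n}0.npz');c=(z['K'],z['D'],z['R'],z['t']);W=cloud(z['d'],c)
    zz=W[...,2]
    print(n,'table',np.nanmedian(zz[np.abs(zz)<.02]))
    for lab,uvs in dict(scene=dict(block=(257,205),knob=(267,172),rack=(379,262)),side=dict(block=(290,225),knob=(286,195),rack=(170,280)))[n].items():
        print(lab,W[uvs[1],uvs[0]])
E
python3 a.py
```

```text
scene table -0.0007628079819282803
block [ 0.48338634 -0.05813276  0.07804331]
knob [ 0.45927164 -0.03607145  0.18596885]
rack [0.51323586 0.30571708 0.00854701]
side table 0.00033574368679845323
block [ 0.42279596 -0.03280255  0.07853761]
knob [ 0.44378462 -0.03075842  0.18322412]
rack [0.54033465 0.29276623 0.08151904]
```

View pics/crop0.png

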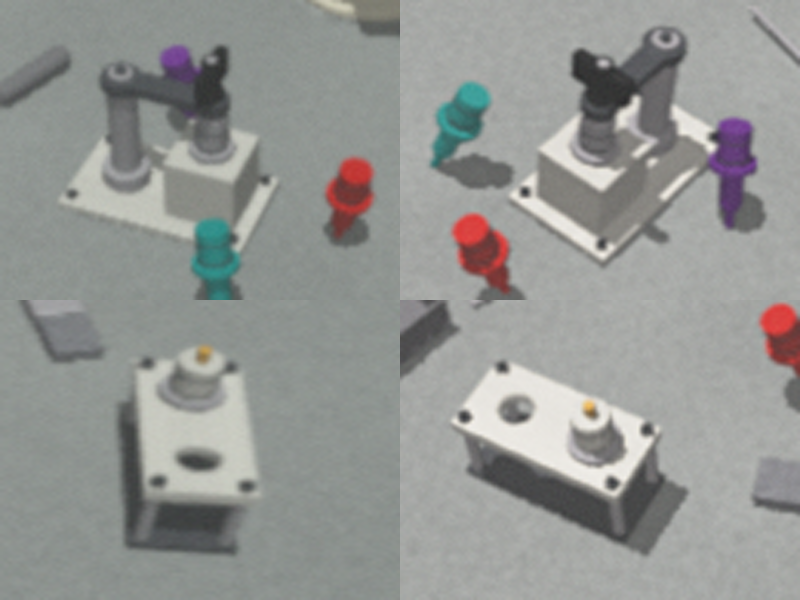

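```bash
cat > b.py <<'E'
from h import *
def rect(p):
    (c,s,a)=cv2.minAreaRect((p*1000).astype(np.float32));return np.round(c,1),np.round(s,1),round(a,1)
for n in ['scene','side']:
    z=np.load(f'pics/{n}0.npz');c=(z['K'],z['D'],z['R'],z['t']);W=cloud(z['d'],c).reshape(-1,3);C=z['im'].reshape(-1,3).astype(int)
    def sel(xr,yr,zr):
        m=(W[:,0]>xr[0])&(W[:,0]<xr[1])&(W[:,1]>yr[0])&(W[:,1]<yr[1])&(W[:,2]>zr[0])&(W[:,2]<zr[1]);return m
    print(n)
    m=sel((.35,.65),(-.25,.05),(.074,.085));print('block top',m.sum(),rect(W[m,:2]),np.median(W[m,2]))
    m=sel((.35,.65),(-.25,.05),(.007,.018));print('base',m.sum(),rect(W[m,:2]),np.median(W[m,2]))
    m=sel((.35,.65),(-.25,.05),(.16,.25));print('knob',m.sum(),rect(W[m,:2]),W[m,2].max()); mm=m&(W[:,2]>.182);print('  top',mm.sum(),rect(W[mm,:2]),W[mm].mean(0))
    m=sel((.35,.65),(-.25,.05),(.138,.155));print('arm',m.sum(),rect(W[m,:2]),np.median(W[m,2]))
    m=sel((.45,.75),(.2,.42),(.072,.085));print('rack top',m.sum(),rect(W[m,:2]),np.median(W[m,2]))
    m=sel((.45,.75),(.2,.42),(.1,.2));print('spare',m.sum(),rect(W[m,:2]),W[m,2].max())
    hsv=cv2.cvtColor(z['im'],cv2.COLOR_BGR2HSV).reshape(-1,3).astype(int)
    for nm,h in [('red',(0,8)),('turq',(82,98)),('purple',(128,155))]:
        m=(hsv[:,1]>120)&(hsv[:,0]>=h[0])&(hsv[:,0]<=h[1])&sel((.25,.75),(-.3,.3),(-.01,.3))
        P=W[m]; print(nm,m.sum(),np.round(np.percentile(P,2,0),3),np.round(np.percentile(P,98,0),3)) if m.sum() else 0
    for nm,x,y in [('sock',(.6,.8),(-.1,.1)),('can/jar',(.4,.75),(-.5,-.2))]:
        m=sel(x,y,(.02,.25));P=W[m];print(nm,m.sum(),np.round(np.percentile(P,1,0),3),np.round(np.percentile(P,99,0),3)) if m.sum() else 0
E
python3 b.py
```

```text
scene
block top 385 (array([467.3, -37.8]), array([259.6, 122.3]), 47.3) 0.07893749288819575
base 794 (array([491.6, -79.6]), array([225.7, 192.3]), 86.9) 0.011361905166303948
knob 148 (array([452.7, -34.5]), array([16.9, 62. ]), 88.2) 0.19081950108774742
  top 77 (array([452. , -34.5]), array([16.7, 60.7]), 88.2) [ 0.45515555 -0.03426645  0.18651558]
arm 311 (array([454.3, -81.6]), array([126.3,  41.7]), 89.2) 0.1447924220639442
rack top 1019 (array([540.4, 296.5]), array([154.6,  73. ]), 14.0) 0.07864013047813154
spare 156 (array([508.5, 287.9]), array([30.3, 30.9]), 9.6) 0.13670553245854253
red 209 [0.446 0.083 0.034] [0.475 0.118 0.106]
turq 254 [ 0.565 -0.002  0.018] [0.598 0.031 0.106]
purple 34 [ 0.348 -0.118  0.098] [ 0.368 -0.097  0.106]
sock 120 [0.672 0.034 0.022] [0.7   0.06  0.045]
can/jar 1482 [ 0.512 -0.391  0.021] [ 0.669 -0.309  0.167]
side
block top 466 (array([457.2, -36.6]), array([249.5, 110.7]), 44.6) 0.07991284227495268
base 820 (array([ 503.2, -107.6]), array([283.2, 269. ]), 1.4) 0.011990108063173806
knob 236 (array([447.3, -34.8]), array([59.4, 19.2]), 4.1) 0.19321234389386174
  top 116 (array([447.2, -35.4]), array([59.3, 18. ]), 3.0) [ 0.4466936  -0.03514563  0.18677102]
arm 313 (array([444.5, -83.1]), array([ 39.2, 128.4]), 0.7) 0.14631285608078226
rack top 1239 (array([538.6, 294.9]), array([152.8,  75.1]), 13.9) 0.08003640118276233
spare 181 (array([502.8, 286.8]), array([31.1, 31.2]), 41.0) 0.13753935522371272
red 247 [0.436 0.089 0.027] [0.476 0.126 0.106]
turq 163 [ 0.547 -0.014  0.03 ] [0.583 0.026 0.105]
purple 107 [ 0.336 -0.129  0.067] [ 0.371 -0.091  0.105]
sock 96 [0.668 0.032 0.021] [0.695 0.058 0.046]
can/jar 1383 [ 0.499 -0.41   0.021] [ 0.657 -0.312  0.168]
```

Both cameras agree. The knob axis is at about (0.449, -0.035), the bar lies along world x, and the arm runs along -y to the pillar at about (0.449, -0.125). I'll move above the knob for a closer look.

```bash
cat > go.py <<'E'
from h import *
import sys
def rel(p,yaw):
    s=r.sense();R0=s['ee_rot'];a=np.radians(yaw)
    x=np.array([0,0,-1.]);y=np.array([np.cos(a),np.sin(a),0]);Rt=np.c_[x,y,np.cross(x,y)]
    d=R0.T@(np.array(p)-s['tcp_pos'])*100;rv=np.degrees(cv2.Rodrigues(R0.T@Rt)[0].ravel())/10
    print('t',round(s['time_s'],2),'tcp',np.round(s['tcp_pos'],4),'yaw',round(np.degrees(np.arctan2(R0[1,1],R0[0,1])),2),'j',np.round(s['joints'],1),'F',np.round(s['wrist_force'],2),'M',np.round(s['moment'],3),'w',round(s['gripper_width']*87,2))
    print('REL cm',np.round(d,3),'turn',np.round(rv,3))
if __name__=='__main__': 
    a=list(map(float,sys.argv[1:])); rel(a[:3],a[3])
E
python3 go.py .44 -.035 .30 90
```

```text
t 0.15 tcp [ 0.1922 -0.5942  0.1983] yaw 107.92 j [-57.3  22.1   0.4  -0.  -68.4 -14.8] F [0.54 0.53 0.3 ] M [-0.028  0.001  0.015] w 86.99
REL cm [-10.097  45.601  40.781] turn [ 1.792 -0.002 -0.009]
```

>>> play_rows(
  plan=[
    [[-5,2,2,0,0,0],[-10.1,6,5,0.2,0,0],[-10.1,10.5,9,0.4,0,0],[-10.1,15,13,0.6,0,0],[-10.1,19.5,17,0.8,0,0]],
  ],
)

```text
time_s: 0.78
tcp_pos: [0.2944, -0.3549, 0.3001]
ee_rot: [[0.0, -0.171, 0.985], [0.0, 0.985, 0.171], [-1.0, 0.0, 0.0]]
wrist_force: [1.5, -0.3, -0.1]
gripper_width: 1.001
```

```bash
python3 go.py .44 -.035 .30 90
```

```text
t 0.78 tcp [ 0.2944 -0.3549  0.3001] yaw 99.82 j [-30.1   2.2 -10.8  -0.  -77.  -50.1] F [ 1.5  -0.33 -0.09] M [ 0.038 -0.187  0.013] w 87.08
REL cm [1.7000e-02 2.9043e+01 1.9805e+01] turn [ 0.982  0.002 -0.   ]
```

>>> play_rows(
  plan=[
    [[0,5.8,4,0.2,0,0],[0,12,8,0.4,0,0],[0,18,12,0.6,0,0],[0,24,16,0.8,0,0],[0,29,19.8,0.98,0,0]],
  ],
)

```text
time_s: 1.4
tcp_pos: [0.4224, -0.0698, 0.3004]
ee_rot: [[0.001, -0.002, 1.0], [0.0, 1.0, 0.002], [-1.0, 0.0, 0.001]]
wrist_force: [0.9, -0.7, 0.5]
gripper_width: 0.996
```

```bash
cat > snap.py <<'E'
from h import *
import sys
tag=sys.argv[1]
for n in sys.argv[2:]:
    c=cal(n);im,d=r.capture(n)
    np.savez(f'pics/{n}{tag}.npz',im=im,d=d,K=c[0],D=c[1],R=c[2],t=c[3]);cv2.imwrite(f'pics/{n}{tag}.png',im)
E
python3 go.py .44 -.035 .30 90; python3 snap.py 1 wrist
```

```text
t 1.4 tcp [ 0.4224 -0.0698  0.3004] yaw 90.09 j [  12.5   -1.4  -14.5    0.   -76.9 -102.4] F [ 0.9  -0.69  0.49] M [-0.14  -0.151  0.014] w 86.68
REL cm [0.041 3.475 1.77 ] turn [ 0.009  0.005 -0.001]
```

View pics/wrist1.png

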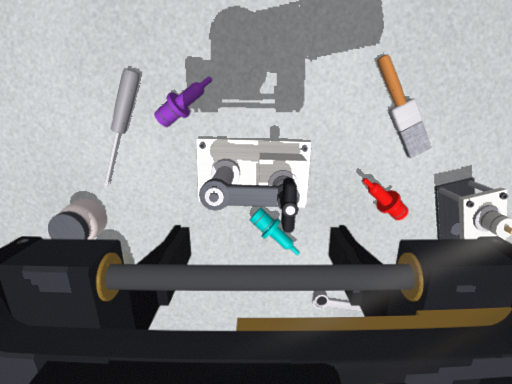

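>>> play_rows(
  plan=[
    [[0,1.7,0.9,0,0,0],[0,3.45,1.5,0,0,0],[0,3.45,1.5,0,0,0],[0,3.45,1.5,0,0,0]],
  ],
)

```text
time_s: 1.95
tcp_pos: [0.4368, -0.038, 0.3001]
ee_rot: [[-0.0, -0.001, 1.0], [-0.0, 1.0, 0.001], [-1.0, -0.0, -0.0]]
wrist_force: [0.6, 0.9, -0.1]
gripper_width: 1.0
```

```bash
python3 go.py .449 -.035 .20 90; python3 snap.py 2 wrist; cat > c.py <<'E'
from h import *
import sys
def rect(p):
    (c,s,a)=cv2.minAreaRect((p*1000).astype(np.float32));return np.round(c,1),np.round(s,1),round(a,1)
f=sys.argv[1]
z=np.load(f);c=(z['K'],z['D'],z['R'],z['t']);W=cloud(z['d'],c).reshape(-1,3)
def sel(xr,yr,zr):
    return (W[:,0]>xr[0])&(W[:,0]<xr[1])&(W[:,1]>yr[0])&(W[:,1]<yr[1])&(W[:,2]>zr[0])&(W[:,2]<zr[1])
print('cam',-c[3]@c[2])
for nm,xr,yr,zr in [('table',(.3,.6),(-.3,.2),(-.01,.006)),('base',(.38,.52),(-.25,.05),(.008,.016)),('blocktop',(.4,.52),(-.1,.05),(.076,.084)),('knobtop',(.35,.6),(-.2,.05),(.18,.21)),('arm',(.38,.52),(-.2,-.05),(.135,.155)),('pillartop',(.38,.52),(-.17,-.08),(.148,.18)),('collar',(.4,.5),(-.1,.05),(.084,.09))]:
    m=sel(xr,yr,zr)
    if m.sum(): print(nm,m.sum(),rect(W[m,:2]),np.round(np.median(W[m],0),4))
E
python3 c.py pics/wrist2.npz
```

```text
t 1.95 tcp [ 0.4368 -0.038   0.3001] yaw 90.05 j [  16.4   -0.2  -13.3    0.   -76.9 -106.3] F [ 0.62  0.88 -0.05] M [-0.021  0.     0.038] w 87.02
REL cm [10.007  0.301  1.219] turn [ 0.005 -0.002  0.001]
cam [ 0.35594084 -0.03880204  0.48536632]
table 35850 (array([450., -50.]), array([299.9, 500. ]), 0.0) [ 4.225e-01 -2.910e-02 -3.000e-04]
base 2815 (array([456.1, -81.5]), array([191. , 122.3]), 88.3) [ 0.4159 -0.0942  0.0116]
blocktop 1118 (array([451.4, -35.8]), array([70. , 70.2]), 88.7) [ 0.4322 -0.0224  0.0798]
knobtop 674 (array([450.5, -36.6]), array([58.4, 17.6]), 0.1) [ 0.4485 -0.0366  0.1868]
arm 1815 (array([448.9, -98.1]), array([94.3, 38.9]), 88.7) [ 0.4477 -0.1025  0.1459]
pillartop 288 (array([ 448.7, -126. ]), array([22.8, 23.5]), 0.5) [ 0.448  -0.1256  0.1502]
collar 202 (array([442.6, -34.1]), array([43.2, 24.7]), 76.5) [ 0.438  -0.0345  0.0868]
```

View pics/wrist2.png

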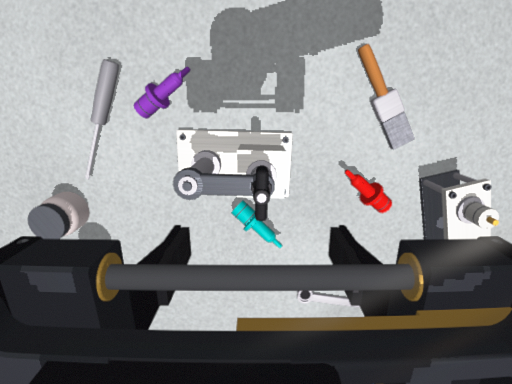

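>>> play_rows(
  plan=[
    [[2.5,0.05,0.5,0,0,0],[5.5,0.15,1.37,0,0,0],[8.5,0.15,1.37,0,0,0],[10,0.15,1.37,0,0,0],[10,0.15,1.37,0,0,0]],
  ],
)

```text
time_s: 2.62
tcp_pos: [0.4499, -0.0367, 0.1993]
ee_rot: [[-0.003, -0.001, 1.0], [-0.001, 1.0, 0.001], [-1.0, -0.001, -0.003]]
wrist_force: [-0.3, -0.1, 0.3]
gripper_width: 1.004
```

>>> play_rows(
  plan=[
    [[0,0,0,0,0,0],[0,0,0,0,0,0]],
  ],
)

```text
time_s: 2.88
tcp_pos: [0.4514, -0.0358, 0.2011]
ee_rot: [[0.002, -0.002, 1.0], [0.0, 1.0, 0.002], [-1.0, 0.0, 0.002]]
wrist_force: [-0.0, 0.1, -1.6]
gripper_width: 0.997
```

```bash
python3 go.py .4507 -.0363 .162 90; python3 snap.py 3 wrist scene side;python3 c.py pics/wrist3.npz
```

```text
t 2.88 tcp [ 0.4514 -0.0358  0.2011] yaw 90.11 j [  16.1    4.8  -22.3    0.   -62.7 -106. ] F [-0.01  0.06 -1.6 ] M [-0.016 -0.011 -0.033] w 86.77
REL cm [ 3.913 -0.047 -0.076] turn [ 0.011  0.012 -0.002]
cam [ 0.37003787 -0.03678312  0.38623561]
table 51905 (array([450., -50.]), array([499.9, 300. ]), 90.0) [ 4.042e-01 -1.760e-02 -3.000e-04]
base 4382 (array([455.9, -81.2]), array([190. , 122.2]), 88.2) [ 0.4148 -0.0949  0.0116]
blocktop 1874 (array([451.5, -36.1]), array([69.8, 70.3]), 88.4) [ 0.4316 -0.0226  0.0798]
knobtop 1400 (array([450.5, -36.6]), array([18.2, 58.8]), 84.1) [ 0.4475 -0.0366  0.1868]
arm 3457 (array([446.7, -97.5]), array([39.6, 95.8]), 3.7) [ 0.447  -0.1017  0.1459]
pillartop 527 (array([ 448.7, -126.4]), array([22.6, 22.8]), 45.0) [ 0.4478 -0.1254  0.1502]
collar 372 (array([442.8, -34.2]), array([43.4, 26.1]), 77.6) [ 0.4388 -0.0333  0.0867]
```

View pics/wrist3.png

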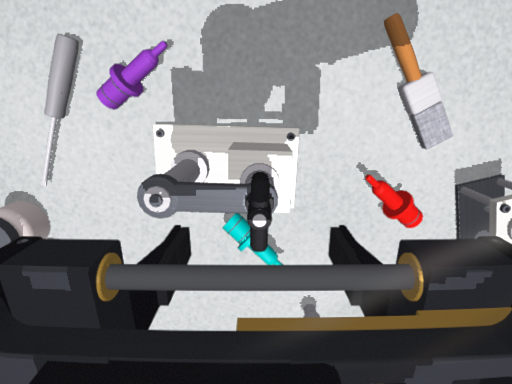

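```bash
cat > d.py <<'E'
from h import *
import sys
z=np.load(sys.argv[1]);c=(z['K'],z['D'],z['R'],z['t']);W=cloud(z['d'],c);zz=W[...,2]
m=(zz>.1855)&(zz<.1895)&(abs(W[...,0]-.45)<.05)&(abs(W[...,1]+.036)<.05)
P=W[m];mu=P.mean(0);u,s,v=np.linalg.svd(P[:,:2]-mu[:2]);print('flat top',m.sum(),mu,np.degrees(np.arctan2(v[0,1],v[0,0])),cv2.minAreaRect((P[:,:2]*1000).astype(np.float32)))
m2=m&(z['im'].min(-1)>110);print('bright',m2.sum(),W[m2].mean(0) if m2.any() else 0)
ys,xs=np.where(m);print(xs.min(),xs.max(),ys.min(),ys.max())
cv2.imwrite(sys.argv[2],cv2.resize(z['im'][150:270,200:320],None,fx=5,fy=5,interpolation=cv2.INTER_CUBIC))
E
python3 d.py pics/wrist3.npz pics/kn3.png;
```

```text
flat top 833 [ 0.44932709 -0.03649789  0.18722581] -1.593310097297379 ((451.14056396484375, -36.76780319213867), (17.846956253051758, 56.69468688964844), 81.39747619628906)
bright 19 [ 0.4520905  -0.03654645  0.18912078]
247 271 181 251
```

View pics/kn3.png

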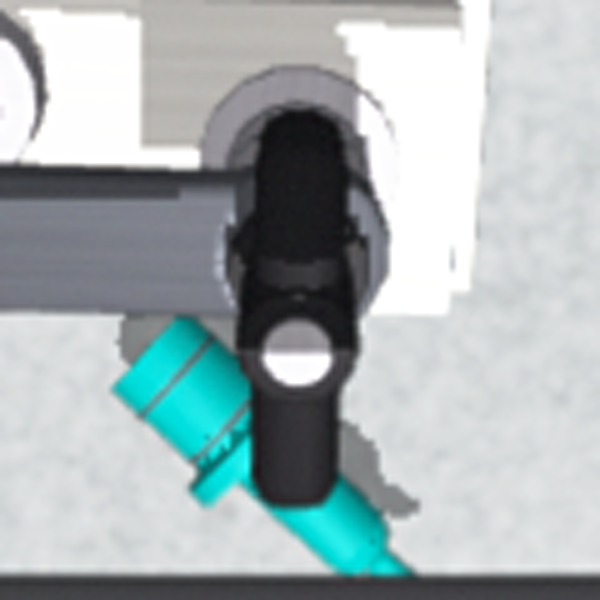

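```bash
python3 - <<'E'
from h import *
z=np.load('pics/wrist3.npz');c=(z['K'],z['D'],z['R'],z['t'])
P=ray([(258.8,251),(258.9,240),(259.4,220.4),(260,190),(260.3,174)],c,.188);print(P)
E
```

```text
[[ 0.47811153 -0.03672824  0.188     ]
 [ 0.46869188 -0.036655    0.188     ]
 [ 0.45252436 -0.03628905  0.188     ]
 [ 0.42885436 -0.03587944  0.188     ]
 [ 0.41700998 -0.03568548  0.188     ]]
```

>>> play_rows(
  plan=[
    [[1.0,-0.05,0,0.13,0,0],[2.0,-0.05,0,0.13,0,0],[3.0,-0.05,0,0.13,0,0],[3.9,-0.05,0,0.13,0,0],[3.9,-0.05,0,0.13,0,0]],
  ],
)

```text
time_s: 3.65
tcp_pos: [0.4503, -0.0364, 0.1602]
ee_rot: [[-0.002, 0.021, 1.0], [-0.001, 1.0, -0.021], [-1.0, -0.001, -0.002]]
wrist_force: [-0.1, 0.1, 0.6]
gripper_width: 1.002
```

>>> play_rows(
  hand=0.28,
  plan=[
    [[0,0,0,0,0,0],[0,0,0,0,0,0],[0,0,0,0,0,0],[0,0,0,0,0,0]],
  ],
)

```text
time_s: 4.15
tcp_pos: [0.4509, -0.0362, 0.1613]
ee_rot: [[0.0, 0.021, 1.0], [0.0, 1.0, -0.021], [-1.0, 0.0, 0.0]]
wrist_force: [-0.9, 0.0, -0.8]
gripper_width: 0.63
```

```bash
python3 go.py .4515 -.0363 .162 88.7
```

```text
t 4.15 tcp [ 0.4509 -0.0362  0.1613] yaw 88.82 j [  16.1    7.1  -26.    -0.   -56.9 -107.3] F [-0.9   0.01 -0.82] M [-0.046  0.001  0.034] w 54.8
REL cm [-0.069 -0.006  0.057] turn [ 0.012  0.002 -0.001]
```

>>> play_rows(
  hand=0.22,
  plan=[
    [[0,0,0,0,0,0],[0,0,0,0,0,0],[0,0,0,0,0,0],[0,0,0.05,0,0,0],[0,0,0.05,0,0,0]],
  ],
)

```text
time_s: 4.78
tcp_pos: [0.4514, -0.0363, 0.1611]
ee_rot: [[0.0, 0.021, 1.0], [-0.0, 1.0, -0.021], [-1.0, -0.0, 0.0]]
wrist_force: [0.2, -0.4, -0.1]
gripper_width: 0.23
```

>>> play_rows(
  plan=[
    [[0,0,0,0,0,0],[0,0,0,0,0,0]],
  ],
)

```text
time_s: 5.03
tcp_pos: [0.4513, -0.0363, 0.1612]
ee_rot: [[-0.0, 0.021, 1.0], [0.0, 1.0, -0.021], [-1.0, 0.0, -0.0]]
wrist_force: [-0.0, 0.4, 0.2]
gripper_width: 0.219
```

```bash
python3 go.py .4515 -.0363 .162 88.7; python3 snap.py 4 wrist; python3 -c "
import cv2;im=cv2.imread('pics/wrist4.png');cv2.imwrite('pics/k4.png',cv2.resize(im[140:300,170:350],None,fx=4,fy=3.7))"
```

```text
t 5.03 tcp [ 0.4513 -0.0363  0.1612] yaw 88.82 j [  16.1    7.1  -25.9   -0.   -56.9 -107.2] F [-0.01  0.43  0.18] M [-0.022 -0.01  -0.003] w 19.06
REL cm [-0.085 -0.002  0.017] turn [ 0.012 -0.    -0.   ]
```

View pics/k4.png

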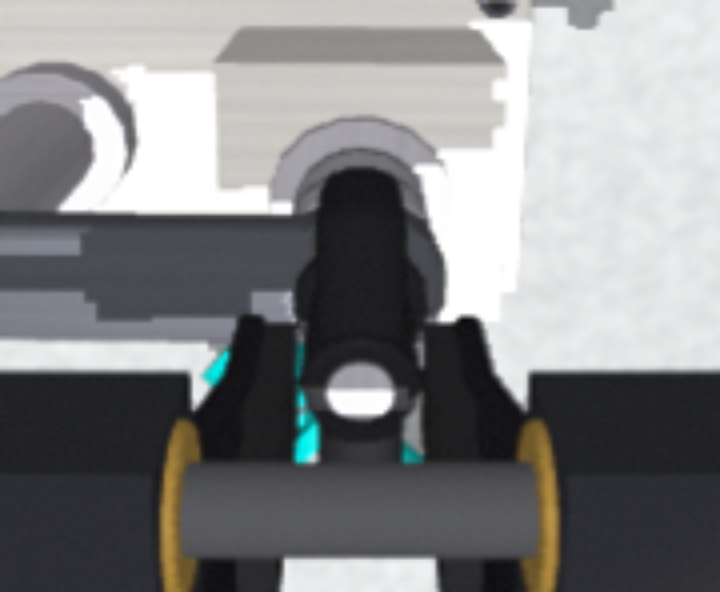

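>>> play_rows(
  hand=0.19,
  plan=[
    [[0,0,0,0,0,0],[0,0,0,0,0,0]],
  ],
)

```text
time_s: 5.32
tcp_pos: [0.4513, -0.0363, 0.1612]
ee_rot: [[-0.0, 0.021, 1.0], [-0.0, 1.0, -0.021], [-1.0, -0.0, -0.0]]
wrist_force: [-0.7, 0.1, 0.5]
gripper_width: 0.191
```

>>> play_rows(
  hand=0.175,
  plan=[
    [[0,0,0,0,0,0],[0,0,0,0,0,0]],
  ],
)

```text
time_s: 5.58
tcp_pos: [0.4513, -0.0363, 0.1612]
ee_rot: [[-0.0, 0.021, 1.0], [0.0, 1.0, -0.021], [-1.0, 0.0, -0.0]]
wrist_force: [0.8, 0.2, 0.4]
gripper_width: 0.18
```

>>> play_rows(
  hand=0.165,
  plan=[
    [[0,0,0,0,0,0],[0,0,0,0,0,0]],
  ],
)

```text
time_s: 5.82
tcp_pos: [0.4513, -0.0363, 0.1612]
ee_rot: [[0.0, 0.021, 1.0], [0.0, 1.0, -0.021], [-1.0, 0.0, -0.0]]
wrist_force: [-0.4, 0.2, 0.4]
gripper_width: 0.162
```

```bash
python3 go.py .4515 -.0363 .162 88.7
```

```text
t 5.83 tcp [ 0.4513 -0.0363  0.1612] yaw 88.82 j [  16.1    7.1  -25.9   -0.   -56.9 -107.2] F [-0.43  0.21  0.39] M [-0.08   0.015  0.022] w 14.09
REL cm [-0.085 -0.002  0.017] turn [ 0.012 -0.    -0.   ]
```

>>> play_rows(
  hand=0,
  plan=[
    [[0,0,0,0,0,0],[0,0,0,0,0,0],[0,0,0,0,0,0]],
  ],
)

```text
time_s: 6.2
tcp_pos: [0.4514, -0.0363, 0.1612]
ee_rot: [[0.0, 0.021, 1.0], [-0.0, 1.0, -0.021], [-1.0, -0.0, 0.0]]
wrist_force: [0.4, 0.2, -0.9]
gripper_width: 0.149
```

```bash
python3 go.py .4515 -.0363 .162 88.7
```

```text
t 6.2 tcp [ 0.4514 -0.0363  0.1612] yaw 88.82 j [  16.1    7.1  -25.9    0.   -56.9 -107.2] F [ 0.42  0.23 -0.9 ] M [ 0.02  -0.057 -0.003] w 12.99
REL cm [-0.083 -0.001  0.013] turn [0.012 0.    0.   ]
```

>>> play_rows(
  plan=[
    [[0,0,0,-0.3,0,0],[-0.01,0,0,-0.6,0,0]],
  ],
)

```text
time_s: 6.45
tcp_pos: [0.4514, -0.0362, 0.1612]
ee_rot: [[0.0, -0.083, 0.997], [0.0, 0.997, 0.083], [-1.0, 0.0, 0.0]]
wrist_force: [1.1, 0.2, -0.7]
gripper_width: 0.154
```

```bash
python3 go.py .4515 -.0363 .162 88.7
```

```text
t 6.45 tcp [ 0.4514 -0.0362  0.1612] yaw 94.79 j [  16.1    7.1  -25.9   -0.   -56.9 -101.3] F [ 1.08  0.16 -0.69] M [-0.034 -0.068 -0.623] w 13.41
REL cm [-0.081 -0.008  0.014] turn [ 0.609  0.001 -0.003]
```

>>> play_rows(
  plan=[
    [[0,0,0,-0.4,0,0],[-0.02,0,0,-0.8,0,0]],
  ],
)

```text
time_s: 6.7
tcp_pos: [0.4513, -0.0362, 0.1613]
ee_rot: [[0.0, -0.222, 0.975], [0.0, 0.975, 0.222], [-1.0, 0.0, 0.0]]
wrist_force: [0.5, -0.5, -1.6]
gripper_width: 0.154
```

```bash
python3 go.py .4515 -.0363 .162 88.7;python3 snap.py 5 wrist; python3 c.py pics/wrist5.npz; python3 -c "
import cv2;im=cv2.imread('pics/wrist5.png');cv2.imwrite('pics/k5.png',cv2.resize(im[140:300,170:350],None,fx=4,fy=3.7))"
```

```text
t 6.7 tcp [ 0.4513 -0.0362  0.1613] yaw 102.85 j [ 16.1   7.1 -25.9  -0.  -57.  -93.2] F [ 0.53 -0.47 -1.58] M [-0.118 -0.175 -0.384] w 13.39
REL cm [-0.072 -0.01   0.017] turn [ 1.415  0.    -0.003]
cam [ 0.37235737 -0.05502393  0.34652745]
table 56890 (array([449.9, -50. ]), array([300., 500.]), 0.0) [ 3.896e-01 -8.000e-02 -3.000e-04]
base 5564 (array([447.2, -81.3]), array([190.8, 104.7]), 88.2) [ 0.415  -0.0983  0.0116]
blocktop 2228 (array([448. , -36.2]), array([70.1, 63.6]), 88.4) [ 0.4303 -0.031   0.0798]
knobtop 2265 (array([444.9, -40. ]), array([30.6, 46.9]), 84.3) [ 0.4428 -0.0384  0.1889]
arm 5012 (array([446.4, -97.8]), array([39.5, 96.5]), 4.1) [ 0.4466 -0.1027  0.1459]
pillartop 810 (array([ 448.6, -126.1]), array([23.3, 23.2]), 11.4) [ 0.4474 -0.1253  0.1501]
collar 465 (array([442. , -35.7]), array([43.2, 24.5]), 85.4) [ 0.4384 -0.0373  0.0867]
```

View pics/k5.png

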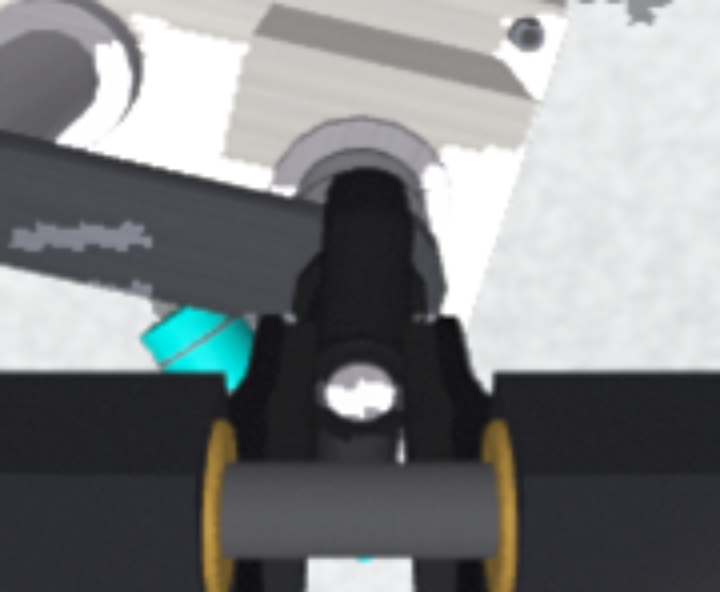

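>>> play_rows(
  plan=[
    [[-0.02,0,0,-0.7,0,0],[-0.04,0,0,-1.4,0,0],[-0.06,0,0,-2.1,0,0],[-0.08,0,0,-2.8,0,0],[-0.1,0,0,-3.5,0,0]],
  ],
)

```text
time_s: 7.38
tcp_pos: [0.4512, -0.0363, 0.1617]
ee_rot: [[-0.0, -0.743, 0.67], [0.0, 0.67, 0.743], [-1.0, 0.001, -0.0]]
wrist_force: [1.7, -1.0, -5.2]
gripper_width: 0.151
```

```bash
python3 go.py .4515 -.0363 .162 208
```

```text
t 7.38 tcp [ 0.4512 -0.0363  0.1617] yaw 137.95 j [ 16.1   7.1 -25.9  -0.  -57.1 -58.1] F [ 1.74 -0.96 -5.25] M [-0.187 -0.579 -0.236] w 13.18
REL cm [-0.027 -0.023  0.015] turn [-7.005e+00  1.000e-03 -3.000e-03]
```

>>> play_rows(
  plan=[
    [[0,0,0,-0.7,0,0],[0,0,0,-1.4,0,0],[0.02,0,0,-2.0,0,0]],
  ],
)

```text
time_s: 7.75
tcp_pos: [0.4514, -0.0363, 0.162]
ee_rot: [[-0.0, -0.927, 0.375], [-0.0, 0.375, 0.927], [-1.0, 0.0, -0.0]]
wrist_force: [-0.4, -1.0, -0.1]
gripper_width: 0.151
```

```bash
python3 go.py .4515 -.0363 .162 208;python3 snap.py 6 wrist; python3 c.py pics/wrist6.npz; python3 -c "
import cv2;im=cv2.imread('pics/wrist6.png');cv2.imwrite('pics/k6.png',cv2.resize(im[140:300,170:350],None,fx=4,fy=3.7))"
```

```text
t 7.75 tcp [ 0.4514 -0.0363  0.162 ] yaw 157.97 j [ 16.1   7.1 -25.8  -0.  -57.1 -38.1] F [-0.39 -0.98 -0.12] M [-0.006 -0.1   -0.043] w 13.15
REL cm [-0.002 -0.014  0.004] turn [-5.003e+00 -0.000e+00 -1.000e-03]
cam [ 0.42093012 -0.11193022  0.34726343]
table 46028 (array([450. , -50.1]), array([300. , 499.8]), 0.0) [ 4.413e-01 -1.297e-01 -3.000e-04]
base 6210 (array([456.8, -81.5]), array([190.6, 123.8]), 88.3) [ 0.4188 -0.1083  0.0117]
blocktop 1962 (array([451.5, -36.4]), array([70.4, 70.3]), 88.3) [ 0.4298 -0.0439  0.0799]
knobtop 2253 (array([447.7, -42.1]), array([47. , 30.5]), 86.9) [ 0.4475 -0.045   0.1899]
arm 5410 (array([447. , -98.4]), array([39.7, 95.4]), 3.9) [ 0.449  -0.1089  0.1457]
pillartop 995 (array([ 449.1, -126.7]), array([22.4, 23.4]), 67.5) [ 0.4485 -0.1266  0.1499]
collar 232 (array([434.9, -38.8]), array([10. , 34.4]), 7.5) [ 0.4349 -0.0404  0.0868]
```

View pics/k6.png

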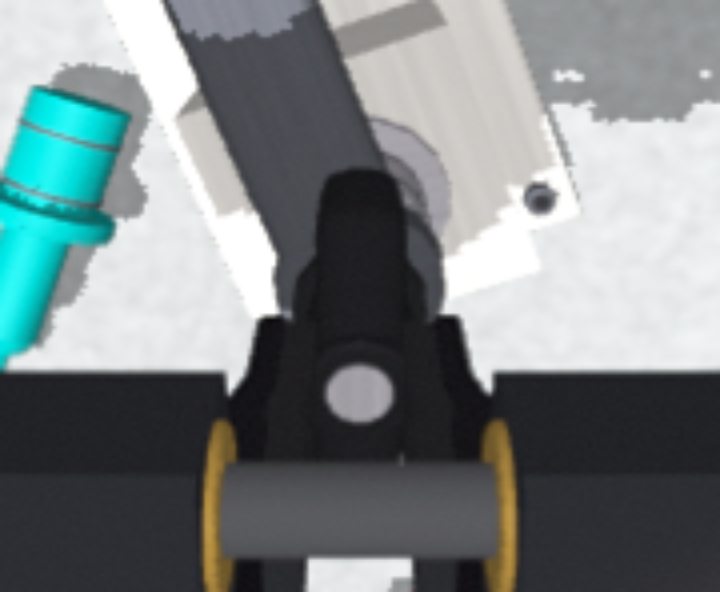

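>>> play_rows(
  plan=[
    [[-0.02,0,0,-0.95,0,0],[-0.05,0,0,-1.9,0,0],[-0.08,0,0,-2.85,0,0],[-0.1,0,0,-3.8,0,0],[-0.13,0,0,-4.7,0,0]],
  ],
)

```text
time_s: 8.43
tcp_pos: [0.4515, -0.0363, 0.1633]
ee_rot: [[0.0, -0.906, -0.422], [0.0, -0.422, 0.906], [-1.0, -0.0, -0.0]]
wrist_force: [2.7, 0.2, -1.2]
gripper_width: 0.154
```

>>> play_rows(
  plan=[
    [[0,0,0,0,0,0],[0,0,0,0,0,0]],
  ],
)

```text
time_s: 8.68
tcp_pos: [0.4514, -0.0362, 0.1633]
ee_rot: [[0.0, -0.909, -0.417], [0.0, -0.417, 0.909], [-1.0, -0.0, 0.0]]
wrist_force: [1.4, -1.1, -3.5]
gripper_width: 0.149
```

```bash
python3 go.py .4515 -.0363 .162 208;python3 snap.py 7 wrist scene; python3 c.py pics/wrist7.npz; python3 -c "
import cv2;im=cv2.imread('pics/wrist7.png');cv2.imwrite('pics/k7.png',cv2.resize(im[140:300,170:350],None,fx=4,fy=3.7))"
```

```text
t 8.68 tcp [ 0.4514 -0.0362  0.1633] yaw -155.35 j [ 16.1   7.  -25.7  -0.  -57.3   8.6] F [ 1.35 -1.14 -3.52] M [-0.112 -0.369 -0.004] w 12.94
REL cm [ 0.132 -0.005 -0.009] turn [-0.335  0.     0.   ]
cam [ 0.48499977 -0.11044035  0.3485987 ]
table 44622 (array([450. , -60.1]), array([300., 463.]), 0.0) [ 4.658e-01 -1.233e-01 -3.000e-04]
base 5903 (array([450. , -81.6]), array([190.2, 110.5]), 88.4) [ 0.4816 -0.107   0.0117]
blocktop 1896 (array([451.3, -36.4]), array([70.5, 70.1]), 88.3) [ 0.4733 -0.0441  0.0798]
knobtop 2192 (array([455.3, -41.9]), array([30.2, 47.2]), 6.7) [ 0.4556 -0.0451  0.1907]
arm 5328 (array([452.2, -98.6]), array([95.3, 38.9]), 83.7) [ 0.4503 -0.1083  0.1457]
pillartop 939 (array([ 449. , -126.6]), array([22.5, 22.6]), 72.9) [ 0.4495 -0.1265  0.1498]
collar 259 (array([467. , -39.3]), array([36.4, 11.5]), 79.4) [ 0.4673 -0.0414  0.0867]
```

View pics/k7.png

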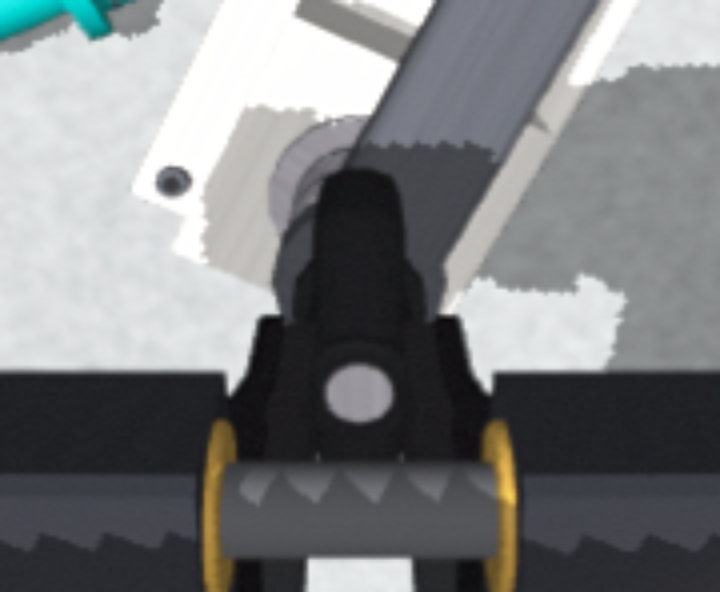

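>>> play_rows(
  hand=0.195,
  plan=[
    [[0,0,0,0,0,0],[0,0,0,0,0,0]],
  ],
)

```text
time_s: 9.02
tcp_pos: [0.4512, -0.0363, 0.1639]
ee_rot: [[-0.0, -0.908, -0.419], [-0.0, -0.419, 0.908], [-1.0, 0.0, -0.0]]
wrist_force: [0.6, 0.3, -0.4]
gripper_width: 0.189
```

```bash
cat > arc.py <<'E'
from go import *
# args: list of swing angles (deg from arm start), z ; prints rows relative to measured pose
C=np.array([.449,-.1265]);Rr=.0903;A0=88.5;Y0=204.6
s=r.sense();R0=s['ee_rot'];z=float(sys.argv[1])
dy=float(sys.argv[2])
for q in map(float,sys.argv[3:]):
    a=np.radians(A0-q);p=np.r_[C+Rr*np.array([np.cos(a),np.sin(a)]),z]
    yw=np.radians(Y0-q+dy);x=np.array([0,0,-1.]);y=np.array([np.cos(yw),np.sin(yw),0]);Rt=np.c_[x,y,np.cross(x,y)]
    print(q,np.round(R0.T@(p-s['tcp_pos'])*100,2),np.round(np.degrees(cv2.Rodrigues(R0.T@Rt)[0].ravel())/10,2))
E
python3 go.py .4514 -.0362 .1633 204.6; python3 arc.py .163 0 4 8 12 16 20
```

```text
t 9.03 tcp [ 0.4512 -0.0363  0.1639] yaw -155.2 j [ 16.1   7.  -25.7   0.  -57.3   8.7] F [ 0.58  0.33 -0.42] M [0.031 0.128 0.051] w 16.45
REL cm [ 0.057 -0.019  0.002] turn [ 0.02  -0.    -0.001]
4.0 [ 0.09 -0.57 -0.3 ] [ 0.42 -0.   -0.  ]
8.0 [ 0.09 -1.1  -0.64] [ 0.82 -0.   -0.  ]
12.0 [ 0.09 -1.61 -1.01] [ 1.22 -0.   -0.  ]
16.0 [ 0.09 -2.09 -1.42] [ 1.62 -0.   -0.  ]
20.0 [ 0.09 -2.54 -1.86] [ 2.02 -0.   -0.  ]
```

>>> play_rows(
  plan=[
    [[0,-0.57,-0.3,0.4,0,0],[0,-1.1,-0.64,0.8,0,0],[0,-1.6,-1.0,1.2,0,0]],
  ],
)

```text
time_s: 9.4
tcp_pos: [0.4693, -0.0388, 0.1637]
ee_rot: [[-0.002, -0.976, -0.219], [-0.0, -0.219, 0.976], [-1.0, 0.002, 0.0]]
wrist_force: [-2.5, 0.1, 0.4]
gripper_width: 0.199
```

```bash
python3 snap.py 8 wrist; python3 c.py pics/wrist8.npz|egrep 'block|pill'; python3 -c "
import cv2;im=cv2.imread('pics/wrist8.png');cv2.imwrite('pics/k8.png',cv2.resize(im[140:300,130:390],None,fx=3,fy=3))"; python3 arc.py .164 0 12 18 24 30 36 42
```

```text
blocktop 1684 (array([451.2, -36.3]), array([70.5, 70.3]), 88.4) [ 0.4293 -0.0482  0.0798]
pillartop 940 (array([ 448.9, -126.5]), array([22.7, 22.7]), 89.1) [ 0.4495 -0.1266  0.1498]
12.0 [-0.03  0.02  0.02] [-0.   -0.   -0.01]
18.0 [-0.03 -0.81 -0.44] [ 0.6  -0.   -0.01]
24.0 [-0.03 -1.58 -0.98] [ 1.2 -0.  -0. ]
30.0 [-0.03 -2.29 -1.61] [ 1.8 -0.  -0. ]
36.0 [-0.03 -2.94 -2.3 ] [ 2.4 -0.  -0. ]
42.0 [-0.03 -3.5  -3.05] [ 3. -0. -0.]
```

View pics/k8.png

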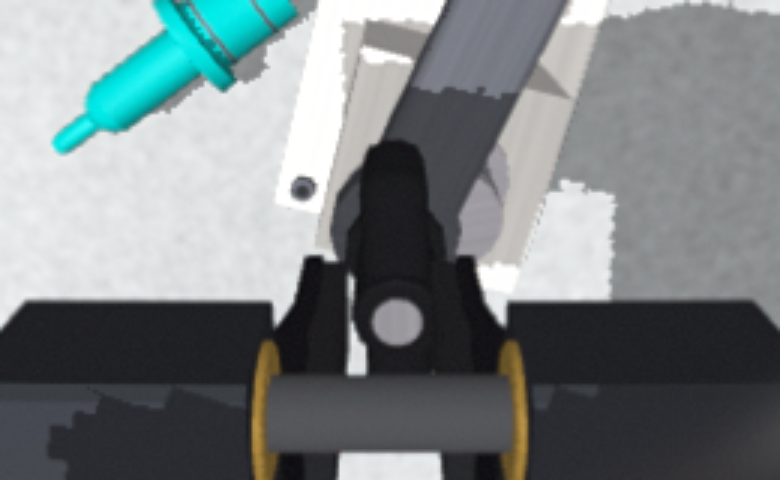

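The arm is swinging and the block hasn't moved. I'll carry on along the arc.

>>> play_rows(
  plan=[
    [[0,-0.8,-0.44,0.6,0,0],[0,-1.58,-0.98,1.2,0,0],[0,-2.29,-1.6,1.8,0,0],[0,-2.93,-2.3,2.4,0,0],[0,-3.5,-3.05,3.0,0,0]],
  ],
)

```text
time_s: 10.07
tcp_pos: [0.5103, -0.0607, 0.1636]
ee_rot: [[-0.002, -0.955, 0.298], [0.0, 0.298, 0.955], [-1.0, 0.002, -0.001]]
wrist_force: [-2.3, 0.3, 1.8]
gripper_width: 0.193
```

```bash
python3 go.py .4514 -.0362 .1633 204.6; python3 arc.py .164 0 42 48 54 60 66 70
```

```text
t 10.07 tcp [ 0.5103 -0.0607  0.1636] yaw 162.66 j [ 11.3  13.1 -18.   -0.  -59.1 -28.6] F [-2.27  0.31  1.78] M [0.196 0.613 0.008] w 16.76
REL cm [0.038 6.35  0.583] turn [-4.194e+00  1.000e-03 -1.100e-02]
42.0 [-0.04 -0.09 -0.  ] [ 0.01 -0.   -0.01]
48.0 [-0.04 -0.92 -0.46] [ 0.61 -0.   -0.01]
54.0 [-0.05 -1.69 -1.01] [ 1.21 -0.   -0.01]
60.0 [-0.05 -2.4  -1.63] [ 1.81 -0.   -0.01]
66.0 [-0.05 -3.05 -2.32] [ 2.41 -0.   -0.01]
70.0 [-0.05 -3.43 -2.82] [ 2.81 -0.01 -0.01]
```

>>> play_rows(
  plan=[
    [[0,-0.85,-0.46,0.6,0,0],[0,-1.6,-1.0,1.2,0,0],[0,-2.32,-1.63,1.8,0,0],[0,-2.96,-2.3,2.4,0,0],[0,-3.35,-2.82,2.8,0,0]],
  ],
)

```text
time_s: 10.7
tcp_pos: [0.534, -0.0975, 0.1636]
ee_rot: [[-0.001, -0.703, 0.711], [0.0, 0.711, 0.703], [-1.0, 0.001, -0.001]]
wrist_force: [-1.6, 0.9, 1.4]
gripper_width: 0.194
```

```bash
python3 go.py .4514 -.0362 .1633 204.6; python3 snap.py 9 wrist; python3 c.py pics/wrist9.npz|egrep 'block|pill|base'; python3 -c "
import cv2;im=cv2.imread('pics/wrist9.png');cv2.imwrite('pics/k9.png',cv2.resize(im[100:300,130:390],None,fx=3,fy=3))"; python3 arc.py .164 0 70 72 74 76 78 80 
```

```text
t 10.7 tcp [ 0.534  -0.0975  0.1636] yaw 134.7 j [  6.8  15.8 -14.1  -0.  -60.1 -52. ] F [-1.59  0.88  1.41] M [0.387 0.388 0.024] w 16.86
REL cm [ 0.04  10.169 -1.559] turn [-6.99   0.    -0.009]
base 5644 (array([449.9, -81.6]), array([189.8, 110.5]), 88.2) [ 0.4544 -0.1421  0.0117]
blocktop 3035 (array([451.4, -36.5]), array([71.5, 70.8]), 88.0) [ 0.4533 -0.0502  0.0798]
pillartop 1076 (array([ 477.4, -119. ]), array([82. , 22.9]), 14.6) [ 0.4504 -0.1256  0.1501]
70.0 [-0.04 -0.    0.03] [ 0. -0. -0.]
72.0 [-0.04 -0.28 -0.12] [ 0.2 -0.  -0. ]
74.0 [-0.04 -0.56 -0.27] [ 0.4 -0.  -0. ]
76.0 [-0.04 -0.83 -0.43] [ 0.6 -0.  -0. ]
78.0 [-0.04 -1.09 -0.61] [ 0.8 -0.  -0. ]
80.0 [-0.04 -1.35 -0.79] [ 1. -0. -0.]
```

View pics/k9.png

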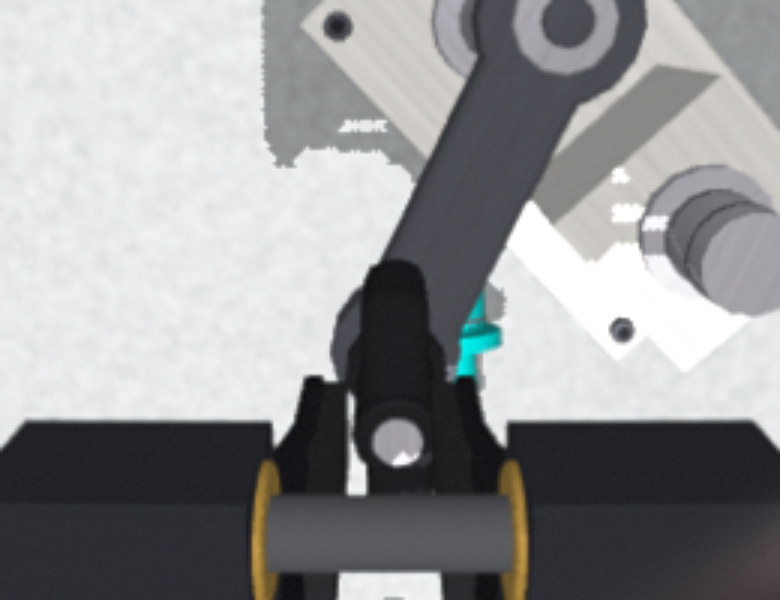

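>>> play_rows(
  plan=[
    [[0,-0.28,-0.13,0.2,0,0],[0,-0.55,-0.27,0.4,0,0],[0,-0.83,-0.43,0.6,0,0],[0,-0.83,-0.43,0.6,0,0]],
  ],
)

```text
time_s: 11.25
tcp_pos: [0.5374, -0.1066, 0.1635]
ee_rot: [[-0.0, -0.627, 0.779], [-0.0, 0.779, 0.627], [-1.0, 0.0, -0.0]]
wrist_force: [-1.5, -0.7, -0.0]
gripper_width: 0.193
```

```bash
python3 go.py .4514 -.0362 .1633 204.6; python3 arc.py .164 0  76 77 78 79 80 81 82 83 84 85 86 
```

```text
t 11.25 tcp [ 0.5374 -0.1066  0.1635] yaw 128.8 j [  5.7  16.2 -13.6   0.  -60.2 -56.9] F [-1.55 -0.69 -0.03] M [0.115 0.392 0.028] w 16.82
REL cm [ 0.016 10.871 -2.29 ] turn [-7.58e+00 -1.00e-03 -1.00e-03]
76.0 [-0.05 -0.02 -0.04] [ 0.02 -0.   -0.  ]
77.0 [-0.05 -0.16 -0.11] [ 0.12 -0.   -0.  ]
78.0 [-0.05 -0.3  -0.18] [ 0.22 -0.   -0.  ]
79.0 [-0.05 -0.44 -0.26] [ 0.32 -0.   -0.  ]
80.0 [-0.05 -0.57 -0.34] [ 0.42 -0.   -0.  ]
81.0 [-0.05 -0.71 -0.42] [ 0.52 -0.   -0.  ]
82.0 [-0.05 -0.84 -0.5 ] [ 0.62 -0.   -0.  ]
83.0 [-0.05 -0.97 -0.59] [ 0.72 -0.   -0.  ]
84.0 [-0.05 -1.1  -0.67] [ 0.82 -0.   -0.  ]
85.0 [-0.05 -1.23 -0.76] [ 0.92 -0.   -0.  ]
86.0 [-0.05 -1.36 -0.86] [ 1.02 -0.   -0.  ]
```

>>> play_rows(
  plan=[
    [[0,-0.15,-0.09,0.12,0,0],[0,-0.29,-0.16,0.22,0,0],[0,-0.43,-0.24,0.32,0,0]],
  ],
)

```text
time_s: 11.62
tcp_pos: [0.5382, -0.1112, 0.1635]
ee_rot: [[-0.0, -0.582, 0.813], [0.0, 0.813, 0.582], [-1.0, 0.0, -0.0]]
wrist_force: [-2.2, 0.9, 0.0]
gripper_width: 0.195
```

```bash
python3 go.py .4514 -.0362 .1633 204.6; python3 arc.py .164 0 79 80 81 82
```

```text
t 11.62 tcp [ 0.5382 -0.1112  0.1635] yaw 125.56 j [  5.2  16.4 -13.3  -0.  -60.3 -59.7] F [-2.18  0.91  0.01] M [0.313 0.494 0.033] w 16.96
REL cm [ 0.019 11.154 -2.701] turn [-7.904e+00  0.000e+00 -1.000e-03]
79.0 [-0.05 -0.02 -0.04] [-0. -0. -0.]
80.0 [-0.05 -0.16 -0.11] [ 0.1 -0.  -0. ]
81.0 [-0.05 -0.3  -0.18] [ 0.2 -0.  -0. ]
82.0 [-0.05 -0.44 -0.25] [ 0.3 -0.  -0. ]
```

>>> play_rows(
  plan=[
    [[0,-0.14,-0.07,0.1,0,0],[0,-0.28,-0.14,0.2,0,0]],
  ],
)

```text
time_s: 11.88
tcp_pos: [0.5387, -0.1144, 0.1635]
ee_rot: [[-0.0, -0.553, 0.833], [0.0, 0.833, 0.553], [-1.0, 0.0, -0.0]]
wrist_force: [-1.2, 1.3, -1.4]
gripper_width: 0.194
```

>>> play_rows(
  plan=[
    [[0,-0.14,-0.07,0.1,0,0],[0,-0.14,-0.07,0.1,0,0]],
  ],
)

```text
time_s: 12.12
tcp_pos: [0.539, -0.1161, 0.1635]
ee_rot: [[0.0, -0.539, 0.842], [-0.0, 0.842, 0.539], [-1.0, -0.0, -0.0]]
wrist_force: [-1.2, 0.3, -0.5]
gripper_width: 0.198
```

```bash
python3 go.py .4514 -.0362 .1633 204.6; python3 snap.py 10 wrist; python3 c.py pics/wrist10.npz|egrep 'block|pill|base'; python3 -c "
import cv2;im=cv2.imread('pics/wrist10.png');cv2.imwrite('pics/k10.png',cv2.resize(im[100:300,130:390],None,fx=3,fy=3))"; python3 arc.py .164 0 81 82 83 84 85 
```

```text
t 12.12 tcp [ 0.539  -0.1161  0.1635] yaw 122.6 j [  4.7  16.6 -13.1   0.  -60.3 -62.1] F [-1.17  0.35 -0.55] M [0.121 0.381 0.001] w 17.21
REL cm [ 0.023 11.447 -3.077] turn [-8.2e+00 -1.0e-03  1.0e-03]
base 5923 (array([455.9, -81.9]), array([189.9, 123. ]), 88.2) [ 0.4497 -0.1393  0.0117]
blocktop 3177 (array([451.5, -36.2]), array([71.8, 70.4]), 88.6) [ 0.4516 -0.05    0.0799]
pillartop 1092 (array([ 478.5, -125.3]), array([82. , 23.1]), 2.1) [ 0.4503 -0.1279  0.1501]
81.0 [-0.04  0.14  0.03] [-0.1  0.   0. ]
82.0 [-0.04 -0.   -0.04] [0. 0. 0.]
83.0 [-0.04 -0.14 -0.11] [0.1 0.  0. ]
84.0 [-0.04 -0.28 -0.18] [0.2 0.  0. ]
85.0 [-0.04 -0.42 -0.26] [0.3 0.  0. ]
```

View pics/k10.png

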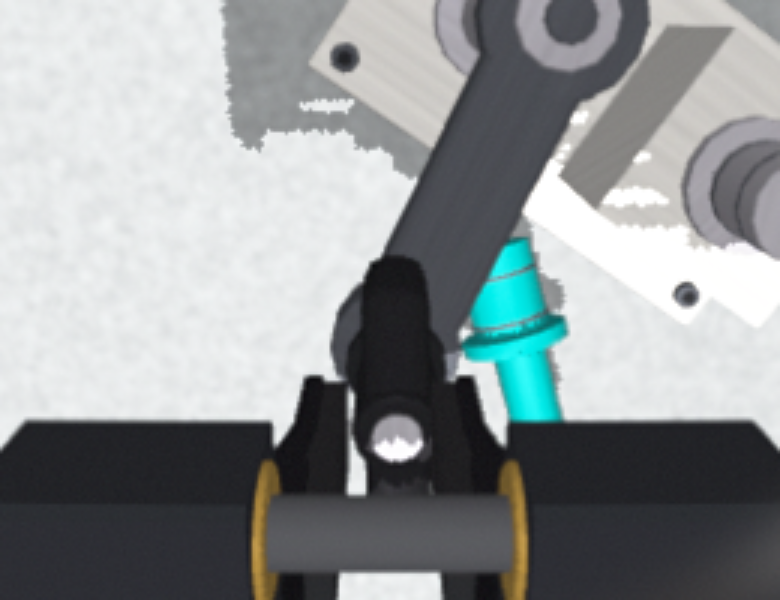

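>>> play_rows(
  plan=[
    [[0,-0.07,-0.03,0.05,0,0],[0,-0.14,-0.07,0.1,0,0]],
  ],
)

```text
time_s: 12.42
tcp_pos: [0.5392, -0.1173, 0.1636]
ee_rot: [[0.0, -0.524, 0.852], [0.0, 0.852, 0.524], [-1.0, 0.0, 0.0]]
wrist_force: [-1.1, 1.9, -0.8]
gripper_width: 0.193
```

>>> play_rows(
  plan=[
    [[0,-0.07,-0.03,0.05,0,0],[0,-0.14,-0.07,0.1,0,0]],
  ],
)

```text
time_s: 12.68
tcp_pos: [0.5393, -0.119, 0.1636]
ee_rot: [[0.0, -0.509, 0.861], [0.0, 0.861, 0.509], [-1.0, -0.0, 0.0]]
wrist_force: [-1.4, 0.2, -0.6]
gripper_width: 0.196
```

```bash
python3 go.py .4514 -.0362 .1633 204.6;  python3 arc.py .164 0 81 82 83 84 85 
```

```text
t 12.68 tcp [ 0.5393 -0.119   0.1636] yaw 120.59 j [  4.4  16.7 -13.   -0.  -60.4 -63.8] F [-1.36  0.22 -0.6 ] M [0.322 0.372 0.03 ] w 17.04
REL cm [ 0.025 11.6   -3.353] turn [-8.401  0.     0.   ]
81.0 [-0.04  0.41  0.15] [-0.3  0.   0. ]
82.0 [-0.04  0.26  0.09] [-0.2  0.   0. ]
83.0 [-0.04  0.12  0.02] [-0.1  0.   0. ]
84.0 [-0.04 -0.02 -0.04] [-0.  0.  0.]
85.0 [-0.04 -0.16 -0.12] [0.1 0.  0. ]
```

>>> play_rows(
  plan=[
    [[0,-0.07,-0.03,0.05,0,0],[0,-0.14,-0.07,0.1,0,0]],
  ],
)

```text
time_s: 12.92
tcp_pos: [0.5393, -0.1197, 0.1635]
ee_rot: [[0.0, -0.494, 0.87], [0.002, 0.87, 0.494], [-1.0, 0.001, 0.001]]
wrist_force: [-1.4, 7.2, 1.8]
gripper_width: 0.197
```

```bash
python3 go.py .4514 -.0362 .1633 204.6;  python3 arc.py .164 0 84 85 86 
```

```text
t 12.93 tcp [ 0.5393 -0.1197  0.1635] yaw 119.58 j [  4.2  16.7 -12.9  -0.1 -60.4 -64.6] F [-1.42  7.23  1.75] M [ 1.938  0.632 -0.061] w 17.18
REL cm [ 0.033 11.603 -3.525] turn [-8.502e+00  9.000e-03 -2.000e-03]
84.0 [-0.05  0.04 -0.01] [-0.1   0.   -0.01]
85.0 [-0.05 -0.1  -0.08] [-0.    0.   -0.01]
86.0 [-0.05 -0.24 -0.15] [ 0.1   0.   -0.01]
```

I felt the stop: the force jumped to 7 N. I'm backing off straight away.

>>> play_rows(
  plan=[
    [[0,0.2,0.08,0,0,0],[0,0.24,0.1,0,0,0]],
  ],
)

```text
time_s: 13.18
tcp_pos: [0.5398, -0.1183, 0.164]
ee_rot: [[0.002, -0.495, 0.869], [-0.001, 0.869, 0.495], [-1.0, -0.002, 0.001]]
wrist_force: [0.5, 1.2, -0.1]
gripper_width: 0.192
```

```bash
python3 go.py .4514 -.0362 .1633 204.6; python3 snap.py 11 wrist; python3 c.py pics/wrist11.npz|egrep 'block|pill|base'; python3 -c "
import cv2;im=cv2.imread('pics/wrist11.png');cv2.imwrite('pics/k11.png',cv2.resize(im[100:300,130:390],None,fx=3,fy=3))"
```

```text
t 13.18 tcp [ 0.5398 -0.1183  0.164 ] yaw 119.64 j [  4.5  16.6 -13.    0.1 -60.3 -64.9] F [ 0.5   1.23 -0.12] M [ 0.065 -0.004 -0.007] w 16.75
REL cm [ 0.045 11.508 -3.624] turn [-8.496e+00 -2.000e-03  1.300e-02]
base 6051 (array([456.2, -81.8]), array([189.4, 123. ]), 88.1) [ 0.4484 -0.1382  0.0117]
blocktop 3227 (array([451.3, -36.3]), array([71.5, 70.7]), 88.5) [ 0.4505 -0.0499  0.0799]
pillartop 1092 (array([ 478.4, -126.4]), array([82.4, 22.6]), 0.4) [ 0.4502 -0.1281  0.1501]
```

View pics/k11.png

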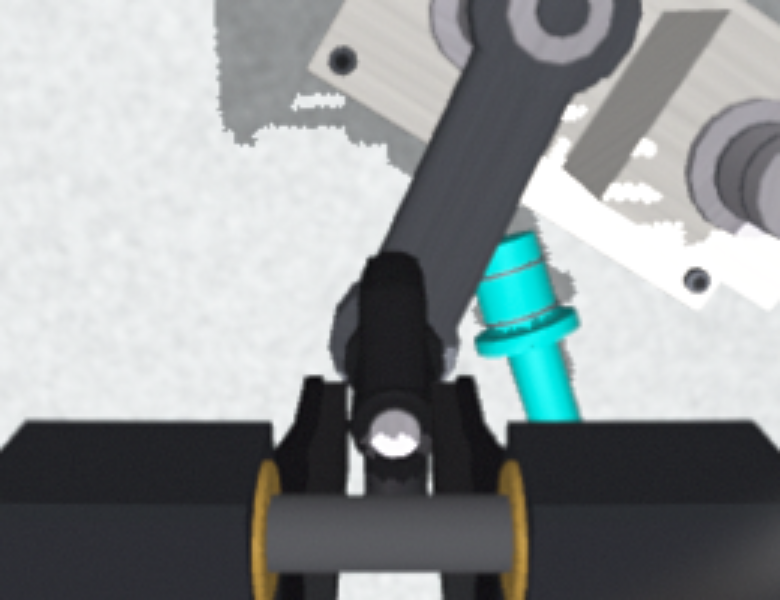

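>>> play_rows(
  hand=0.4,
  plan=[
    [[0,0,0,0,0,0],[0,-0.05,0,0,0,0],[-1.5,-0.05,0,0,0,0],[-4.5,-0.05,0,0,0,0],[-7,-0.05,0,0,0,0]],
  ],
)

```text
time_s: 13.85
tcp_pos: [0.5398, -0.1186, 0.2359]
ee_rot: [[0.002, -0.494, 0.869], [-0.0, 0.869, 0.494], [-1.0, -0.001, 0.002]]
wrist_force: [-0.8, 0.1, -0.0]
gripper_width: 0.399
```

>>> play_rows(
  hand=1,
  plan=[
    [[-2,0,0,0,0,0],[-4,0,0,0,0,0],[-4,0,0,0,0,0],[-4,0,0,0,0,0]],
  ],
)

```text
time_s: 14.35
tcp_pos: [0.5389, -0.1183, 0.2731]
ee_rot: [[-0.001, -0.494, 0.869], [0.0, 0.869, 0.494], [-1.0, 0.001, -0.0]]
wrist_force: [-1.0, 0.5, -0.8]
gripper_width: 0.769
```

```bash
python3 go.py .4505 -.0364 .26 90; python3 snap.py 12 wrist scene side
```

```text
t 14.35 tcp [ 0.5389 -0.1183  0.2731] yaw 119.61 j [  4.4  12.4  -2.7  -0.  -75.  -64.8] F [-1.02  0.54 -0.84] M [0.004 0.057 0.037] w 66.91
REL cm [ 1.323 11.485 -3.638] turn [ 2.961 -0.003 -0.003]
```

View pics/wrist12.png

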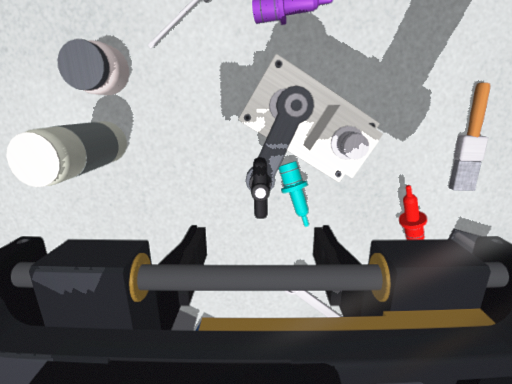

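View pics/side12.png

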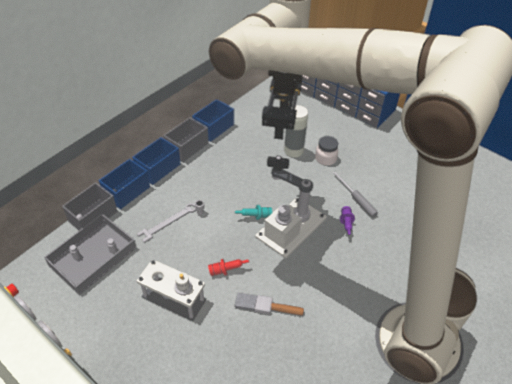

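```bash
cat > e.py <<'E'
from h import *
import sys
def circ(P):
    A=np.c_[2*P[:,:2],np.ones(len(P))];b=(P[:,:2]**2).sum(1);s=np.linalg.lstsq(A,b,rcond=None)[0];return s[:2],np.sqrt(s[2]+s[:2]@s[:2])
for f in sys.argv[1:]:
    z=np.load(f);c=(z['K'],z['D'],z['R'],z['t']);W=cloud(z['d'],c).reshape(-1,3)
    m=(abs(W[:,0]-.451)<.04)&(abs(W[:,1]+.036)<.04)&(W[:,2]>.1185)&(W[:,2]<.126)
    if m.sum()>10:print(f,'inj top',m.sum(),cv2.minEnclosingCircle((W[m,:2]*1000).astype(np.float32)),W[m].mean(0))
    m=(abs(W[:,0]-.54)<.06)&(abs(W[:,1]+.12)<.06)&(W[:,2]>.186)&(W[:,2]<.198)
    if m.sum()>10:print('knob',m.sum(),W[m].mean(0),cv2.minAreaRect((W[m,:2]*1000).astype(np.float32)))
E
python3 e.py pics/wrist12.npz pics/scene12.npz pics/side12.npz; python3 c.py pics/wrist12.npz | egrep 'block|base'
```

```text
pics/wrist12.npz inj top 547 ((451.37176513671875, -36.85179901123047), 15.630757331848145) [ 0.45134352 -0.037254    0.12171017]
knob 798 [ 0.5369802  -0.11888314  0.19016141] ((538.3667602539062, -118.19578552246094), (57.691287994384766, 17.621389389038086), 30.260927200317383)
pics/scene12.npz inj top 67 ((453.6768493652344, -33.95953369140625), 16.546581268310547) [ 0.45391187 -0.03471804  0.12104963]
knob 77 [ 0.54229714 -0.11504008  0.18952458] ((540.320068359375, -115.33891296386719), (58.587730407714844, 16.03660011291504), 24.368013381958008)
pics/side12.npz inj top 89 ((447.2986145019531, -37.81507873535156), 16.967615127563477) [ 0.44803723 -0.03635829  0.12180717]
knob 95 [ 0.53347156 -0.11663946  0.19046814] ((533.7721557617188, -117.45584106445312), (56.85811996459961, 19.61780548095703), 28.441740036010742)
base 4187 (array([450.2, -81.3]), array([189.9, 110.1]), 88.4) [ 0.4421 -0.1185  0.0117]
blocktop 1786 (array([451.7, -36.4]), array([71.1, 70.3]), 88.3) [ 0.4512 -0.0459  0.0799]
```

```bash
python3 go.py .4513 -.0366 .20 50
```

```text
t 14.5 tcp [ 0.5388 -0.1184  0.2726] yaw 119.62 j [  4.4  12.4  -2.7  -0.  -75.  -64.8] F [-0.83  0.21 -0.5 ] M [0.027 0.027 0.023] w 79.16
REL cm [ 7.279 11.428 -3.553] turn [ 6.962e+00 -1.200e-02  1.000e-03]
```

>>> play_rows(
  plan=[
    [[0,2.4,-0.8,1.0,0,0],[0,4.8,-1.5,2.0,0,0],[0,7.2,-2.2,3.0,0,0],[0,9.4,-2.9,4.0,0,0],[0,11.4,-3.55,5.0,0,0]],
  ],
)

```text
time_s: 15.12
tcp_pos: [0.4512, -0.0365, 0.273]
ee_rot: [[-0.001, 0.354, 0.935], [-0.0, 0.935, -0.354], [-1.0, -0.001, -0.001]]
wrist_force: [0.6, -0.2, 0.2]
gripper_width: 1.005
```

>>> play_rows(
  plan=[
    [[0,0,0,1.0,0,0],[2,0,0,1.95,0,0],[5,0,0,1.95,0,0],[7,0,0,1.95,0,0],[7,0,0,1.95,0,0]],
  ],
)

```text
time_s: 15.75
tcp_pos: [0.4507, -0.0371, 0.2019]
ee_rot: [[-0.005, 0.641, 0.767], [-0.001, 0.767, -0.641], [-1.0, -0.004, -0.003]]
wrist_force: [-0.3, 0.6, 0.2]
gripper_width: 1.002
```

>>> play_rows(
  plan=[
    [[0,0,0,0,0,0],[0,0,0,0,0,0]],
  ],
)

```text
time_s: 16.0
tcp_pos: [0.4527, -0.0367, 0.2045]
ee_rot: [[0.002, 0.641, 0.767], [0.0, 0.767, -0.641], [-1.0, 0.001, 0.001]]
wrist_force: [0.5, -0.4, -0.3]
gripper_width: 0.997
```

```bash
python3 go.py .4513 -.0366 .0905 50; python3 snap.py 13 wrist; python3 e.py pics/wrist13.npz;python3 c.py pics/wrist13.npz | egrep 'block|base'
```

```text
t 16.0 tcp [ 0.4527 -0.0367  0.2045] yaw 50.13 j [  16.     4.8  -21.8    0.   -63.2 -145.8] F [ 0.46 -0.42 -0.27] M [-0.075  0.004  0.003] w 86.73
REL cm [11.403 -0.099 -0.135] turn [ 0.013  0.008 -0.009]
pics/wrist13.npz inj top 742 ((451.42010498046875, -36.13665008544922), 15.401409149169922) [ 0.45093136 -0.03590575  0.12162945]
knob 58 [ 0.51518957 -0.12608547  0.187595  ] ((515.0177612304688, -126.04219818115234), (13.426607131958008, 5.020269393920898), 52.49479675292969)
base 4883 (array([456.6, -81.5]), array([190.5, 123.2]), 88.3) [ 0.4221 -0.0987  0.0116]
blocktop 2518 (array([451.5, -36.3]), array([70.2, 70.3]), 88.4) [ 0.4439 -0.0294  0.0797]
```

View pics/wrist13.png

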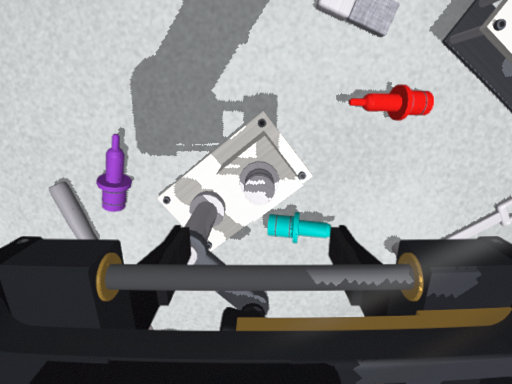

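>>> play_rows(
  plan=[
    [[2,-0.07,-0.13,0,0,0],[4,-0.07,-0.13,0,0,0],[6.5,-0.07,-0.13,0,0,0],[9,-0.07,-0.13,0,0,0],[10,-0.07,-0.13,0,0,0]],
  ],
)

```text
time_s: 16.68
tcp_pos: [0.4502, -0.0367, 0.1028]
ee_rot: [[-0.001, 0.641, 0.767], [-0.0, 0.767, -0.641], [-1.0, -0.001, -0.001]]
wrist_force: [-0.1, -0.5, 0.7]
gripper_width: 0.997
```

>>> play_rows(
  hand=0.55,
  plan=[
    [[0,0,0,0,0,0],[0,0,0,0,0,0],[0,0,0,0,0,0]],
  ],
)

```text
time_s: 17.05
tcp_pos: [0.4513, -0.0364, 0.1044]
ee_rot: [[0.002, 0.641, 0.767], [0.0, 0.767, -0.641], [-1.0, 0.002, 0.001]]
wrist_force: [0.0, 1.0, -0.3]
gripper_width: 0.743
```

```bash
python3 go.py .4512 -.0364 .0905 50; python3 snap.py 14 wrist; python3 e.py pics/wrist14.npz;python3 c.py pics/wrist14.npz | egrep 'block|base'
```

```text
t 17.05 tcp [ 0.4513 -0.0364  0.1044] yaw 50.13 j [  16.1   11.   -30.7    0.   -48.2 -145.9] F [ 0.04  0.96 -0.32] M [-0.051  0.002  0.014] w 64.62
REL cm [ 1.393 -0.009 -0.009] turn [ 0.013  0.007 -0.009]
pics/wrist14.npz inj top 1647 ((451.4790954589844, -36.43839645385742), 15.681584358215332) [ 0.45069714 -0.03591783  0.12158336]
base 6830 (array([457. , -81.3]), array([189.7, 124.1]), 88.3) [ 0.4153 -0.0873  0.0116]
blocktop 4461 (array([451.6, -36.8]), array([70.9, 70.7]), 88.3) [ 0.4374 -0.0236  0.0797]
```

View pics/wrist14.png

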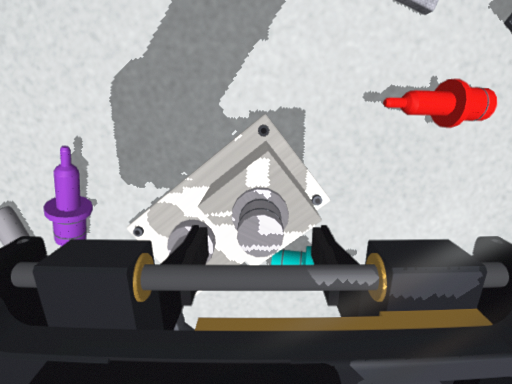

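>>> play_rows(
  hand=0.42,
  plan=[
    [[0.4,0,0,0,0,0],[0.9,0,0,0,0,0],[1.35,0,0,0,0,0],[1.35,0,0,0,0,0],[1.35,0,0,0,0,0]],
  ],
)

```text
time_s: 17.73
tcp_pos: [0.4507, -0.0365, 0.09]
ee_rot: [[-0.0, 0.641, 0.767], [-0.0, 0.767, -0.641], [-1.0, -0.0, 0.0]]
wrist_force: [-0.5, -1.0, -0.4]
gripper_width: 0.42
```

>>> play_rows(
  hand=0.385,
  plan=[
    [[0,0,0,0,0,0],[0,0,0,0,0,0],[0,0,0,0,0,0]],
  ],
)

```text
time_s: 18.1
tcp_pos: [0.4507, -0.0365, 0.0901]
ee_rot: [[0.0, 0.641, 0.767], [0.0, 0.767, -0.641], [-1.0, 0.0, 0.0]]
wrist_force: [0.7, 0.0, 0.2]
gripper_width: 0.387
```

>>> play_rows(
  hand=0.365,
  plan=[
    [[0,0,0,0,0,0],[0,0,0,0,0,0]],
  ],
)

```text
time_s: 18.35
tcp_pos: [0.4509, -0.0363, 0.0901]
ee_rot: [[0.001, 0.641, 0.767], [0.0, 0.767, -0.641], [-1.0, 0.001, 0.0]]
wrist_force: [0.0, 1.5, -0.5]
gripper_width: 0.37
```

```bash
python3 go.py .4512 -.0364 .0905 50
```

```text
t 18.35 tcp [ 0.4509 -0.0363  0.0901] yaw 50.12 j [  16.1   12.2  -31.8   -0.   -46.  -145.9] F [ 0.03  1.49 -0.53] M [ 0.309 -0.149  0.005] w 32.18
REL cm [-0.039  0.015  0.03 ] turn [ 0.012  0.001 -0.004]
```

>>> play_rows(
  plan=[
    [[0,0.05,0.02,0,0,0],[0,0.05,0.02,0,0,0]],
  ],
)

```text
time_s: 18.6
tcp_pos: [0.4511, -0.0363, 0.09]
ee_rot: [[-0.0, 0.641, 0.767], [-0.0, 0.767, -0.641], [-1.0, -0.0, 0.0]]
wrist_force: [0.3, 0.3, 0.9]
gripper_width: 0.365
```

>>> play_rows(
  hand=0.35,
  plan=[
    [[0,0,0,0,0,0],[0,0,0,0,0,0]],
  ],
)

```text
time_s: 18.85
tcp_pos: [0.4514, -0.0361, 0.0901]
ee_rot: [[0.001, 0.641, 0.767], [0.0, 0.767, -0.641], [-1.0, 0.001, 0.0]]
wrist_force: [0.4, 1.9, -0.3]
gripper_width: 0.349
```

```bash
python3 go.py .4512 -.0364 .0905 50
```

```text
t 18.85 tcp [ 0.4514 -0.0361  0.0901] yaw 50.12 j [  16.1   12.2  -31.7   -0.   -46.  -146. ] F [ 0.44  1.94 -0.26] M [ 0.359 -0.177  0.026] w 30.38
REL cm [-0.042 -0.037  0.007] turn [ 0.012  0.001 -0.004]
```

Only 2 N side load, so I'll close fully.

>>> play_rows(
  hand=0,
  plan=[
    [[0,0.03,0,0,0,0],[0,0.03,0,0,0,0],[0,0.03,0,0,0,0],[0,0.03,0,0,0,0]],
  ],
)

```text
time_s: 19.35
tcp_pos: [0.4514, -0.0361, 0.0901]
ee_rot: [[0.0, 0.641, 0.767], [0.0, 0.767, -0.641], [-1.0, 0.0, 0.0]]
wrist_force: [-0.1, 1.0, -0.7]
gripper_width: 0.342
```

```bash
python3 go.py .4512 -.0364 .0905 50
```

```text
t 19.35 tcp [ 0.4514 -0.0361  0.0901] yaw 50.12 j [  16.1   12.3  -31.7    0.   -46.  -146. ] F [-0.14  1.01 -0.72] M [ 0.188 -0.223  0.027] w 29.79
REL cm [-0.045 -0.037  0.009] turn [ 0.012  0.001 -0.001]
```

Gripped. I'll lift it straight up, slowly at first.

>>> play_rows(
  plan=[
    [[-0.3,0,0,0,0,0],[-0.7,0,0,0,0,0],[-1.2,0,0,0,0,0],[-1.8,0,0,0,0,0]],
  ],
)

```text
time_s: 19.85
tcp_pos: [0.451, -0.0361, 0.1083]
ee_rot: [[-0.001, 0.641, 0.767], [-0.0, 0.767, -0.641], [-1.0, -0.0, -0.0]]
wrist_force: [-0.3, -0.1, -4.6]
gripper_width: 0.342
```

```bash
python3 go.py .4512 -.0364 .0905 50; python3 snap.py 15 wrist side;python3 c.py pics/wrist15.npz | egrep 'block|base'
```

```text
t 19.85 tcp [ 0.451  -0.0361  0.1083] yaw 50.11 j [  16.1   10.8  -30.3   -0.   -48.9 -146. ] F [-0.25 -0.13 -4.59] M [-0.067 -0.049  0.038] w 29.76
REL cm [ 1.776 -0.008  0.031] turn [ 0.011 -0.002  0.003]
base 5748 (array([449.9, -81.3]), array([190. , 109.9]), 88.3) [ 0.4125 -0.0669  0.0116]
blocktop 3830 (array([451.5, -36.5]), array([70.3, 70.7]), 88.4) [ 0.433  -0.0185  0.0797]
```

View pics/side15.png

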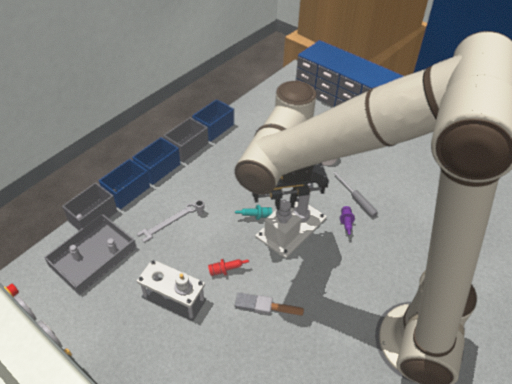

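>>> play_rows(
  plan=[
    [[-1,0,0,0,0,0],[-3,0,0,0,0,0],[-6,0,0,0,0,0],[-10,0,0,0,0,0],[-15,0,0,0,0,0]],
  ],
)

```text
time_s: 20.58
tcp_pos: [0.4502, -0.0361, 0.259]
ee_rot: [[-0.002, 0.641, 0.767], [-0.0, 0.767, -0.641], [-1.0, -0.001, -0.002]]
wrist_force: [1.3, 0.7, -4.9]
gripper_width: 0.344
```

```bash
python3 go.py .574 .304 .26 104
```

```text
t 20.57 tcp [ 0.4502 -0.0361  0.259 ] yaw 50.11 j [  16.1    2.4  -16.4   -0.   -71.3 -146. ] F [ 1.34  0.71 -4.91] M [-0.099 -0.229  0.024] w 29.95
REL cm [ -0.134  34.038 -12.314] turn [-5.389e+00 -1.300e-02  3.000e-03]
```

>>> play_rows(
  plan=[
    [[0,2,-0.8,-0.3,0,0],[0,5.5,-2.0,-0.9,0,0],[0,9.5,-3.4,-1.5,0,0],[0,13.5,-4.9,-2.1,0,0],[0,17.5,-6.3,-2.8,0,0]],
  ],
)

```text
time_s: 21.2
tcp_pos: [0.5151, 0.1398, 0.2583]
ee_rot: [[-0.0, 0.202, 0.979], [0.0, 0.979, -0.202], [-1.0, -0.0, -0.0]]
wrist_force: [0.2, -1.0, -4.9]
gripper_width: 0.34
```

```bash
python3 go.py .574 .304 .26 104
```

```text
t 21.2 tcp [0.5151 0.1398 0.2583] yaw 78.35 j [  32.6   10.9   -6.6   -0.   -72.5 -134.2] F [ 0.23 -0.95 -4.88] M [-0.092 -0.156 -0.034] w 29.61
REL cm [-0.171 17.268  2.456] turn [-2.565e+00 -2.000e-03 -0.000e+00]
```

>>> play_rows(
  plan=[
    [[0,3,1.5,-0.5,0,0],[0,6,3.0,-1.0,0,0],[0,9,4.5,-1.6,0,0],[0,11,5,-2.2,0,0],[0,11,5,-2.56,0,0]],
  ],
)

```text
time_s: 21.82
tcp_pos: [0.5869, 0.2373, 0.2569]
ee_rot: [[-0.002, -0.24, 0.971], [-0.001, 0.971, 0.24], [-1.0, -0.0, -0.002]]
wrist_force: [-0.7, -0.2, -5.1]
gripper_width: 0.343
```

>>> play_rows(
  plan=[
    [[0,0,0,0,0,0],[0,0,0,0,0,0]],
  ],
)

```text
time_s: 22.08
tcp_pos: [0.5865, 0.2357, 0.2581]
ee_rot: [[-0.0, -0.236, 0.972], [-0.0, 0.972, 0.236], [-1.0, -0.0, -0.0]]
wrist_force: [-0.1, -0.6, -3.8]
gripper_width: 0.343
```

```bash
python3 go.py .574 .304 .26 104; python3 snap.py 16 wrist scene side
```

```text
t 22.07 tcp [0.5865 0.2357 0.2581] yaw 103.66 j [  36.5   20.9    7.2   -0.   -76.3 -112.9] F [-0.12 -0.56 -3.79] M [-0.041  0.024  0.001] w 29.81
REL cm [-0.19   6.929  0.397] turn [-0.034 -0.002  0.   ]
```

View pics/wrist16.png

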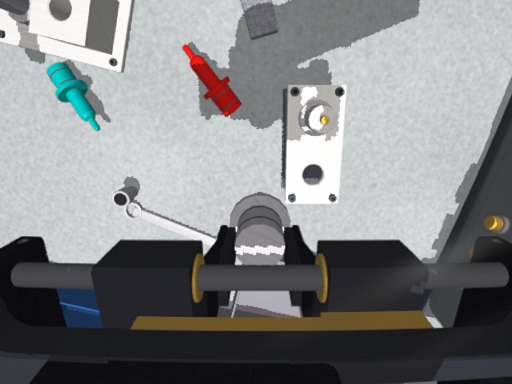

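```bash
cat > f.py <<'E'
from h import *
z=np.load('pics/wrist16.npz');c=(z['K'],z['D'],z['R'],z['t']);W=cloud(z['d'],c)
zz=W[...,2];m=(abs(zz-.08)<.004)&(W[...,0]>.42)&(W[...,1]>.22)&(W[...,1]<.4);m[215:]=0
n,l,s,_=cv2.connectedComponentsWithStats(m.astype(np.uint8));k=1+np.argmax(s[1:,4]);mm=(l==k)
print('rack',mm.sum(),cv2.minAreaRect((W[mm][:,:2]*1000).astype(np.float32)))
full=np.zeros(m.shape,np.uint8);cs,_=cv2.findContours(mm.astype(np.uint8),cv2.RETR_CCOMP,cv2.CHAIN_APPROX_NONE)
for q in cs:
    if 60<cv2.contourArea(q)<5000:
        P=ray(q.reshape(-1,2),c,.08);A=np.c_[2*P[:,:2],np.ones(len(P))];b=(P[:,:2]**2).sum(1);s=np.linalg.lstsq(A,b,rcond=None)[0]
        print(cv2.contourArea(q),q.reshape(-1,2).mean(0),'circle',s[:2],np.sqrt(s[2]+s[:2]@s[:2]))
cr=z['im'][70:220,250:380];cv2.imwrite('pics/k16.png',cv2.resize(cr,None,fx=4,fy=4))
# injector in hand
for lo,hi in [(.2515,.262),(.285,.292)]:
    q=(zz>lo)&(zz<hi)&(abs(W[...,0]-.5865)<.04)&(abs(W[...,1]-.2357)<.04)
    if q.sum()>20: print(lo,q.sum(),cv2.minEnclosingCircle((W[q][:,:2]*1000).astype(np.float32)),np.nanmedian(zz[q]))
E
python3 f.py
```

```text
rack 4859 ((540.40966796875, 295.8740234375), (150.0513916015625, 70.4862289428711), 14.07396125793457)
363.0 [312.43333333 173.96666667] circle [0.57447873 0.30370015] 0.014238883886563863
1094.0 [316.66981132 117.86792453] circle [0.50510182 0.28880828] 0.022864846840936103
88.5 [339.5483871  91.       ] circle [0.46794846 0.30680979] 0.006330213097901492
85.5 [295.20689655  91.68965517] circle [0.48157089 0.25442761] 0.006192507823876008
0.2515 978 ((584.4553833007812, 235.03688049316406), 21.605815887451172) 0.25474783908757576
0.285 2029 ((577.5997314453125, 233.13804626464844), 23.860002517700195) 0.28964325348321046
```

View pics/k16.png

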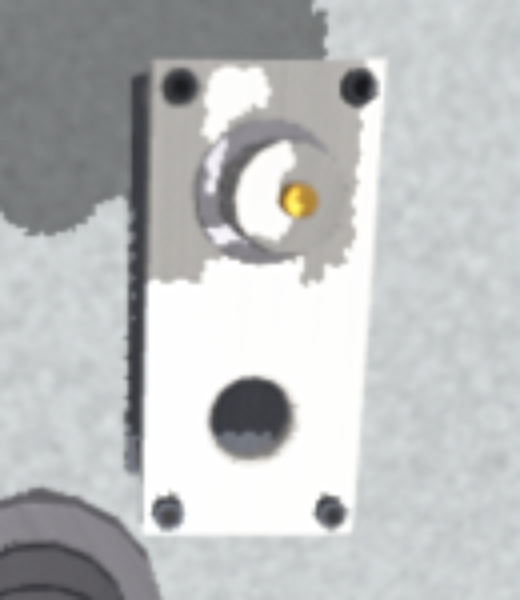

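```bash
python3 - <<'E'
from h import *
from scipy.optimize import least_squares
z=np.load('pics/wrist16.npz');c=(z['K'],z['D'],z['R'],z['t']);W=cloud(z['d'],c);zz=W[...,2]
q=(zz>.253)&(zz<.2565)&(abs(W[...,0]-.5865)<.04)&(abs(W[...,1]-.2357)<.04)
ys,xs=np.where(q);print(xs.min(),xs.max(),ys.min(),ys.max(),np.median(zz[q]))
# outer boundary: for each column topmost pixel
P=np.array([W[ys[xs==x].min(),x] for x in np.unique(xs)])
s=least_squares(lambda p:np.hypot(P[:,0]-p[0],P[:,1]-p[1])-.022,[.585,.235],loss='soft_l1',f_scale=.0005);print('collar',s.x,s.cost)
s=least_squares(lambda p:np.hypot(P[:,0]-p[0],P[:,1]-p[1])-p[2],[.585,.235,.022],loss='soft_l1',f_scale=.0005);print(s.x)
# body top z=TCP+.0314
q=(zz>.2885)&(zz<.2925)&(abs(W[...,0]-.5865)<.04)&(abs(W[...,1]-.2357)<.025)
ys,xs=np.where(q);print(xs.min(),xs.max(),ys.min(),ys.max())
cv2.imwrite('pics/k16b.png',cv2.resize(z['im'][180:300,200:330],None,fx=5,fy=5))
E
```

```text
230 290 195 231 0.25466448488185367
collar [0.58705406 0.23547672] 1.5809039451824657e-06
[0.58671308 0.23541332 0.02170789]
221 300 223 264
```

View pics/k16b.png

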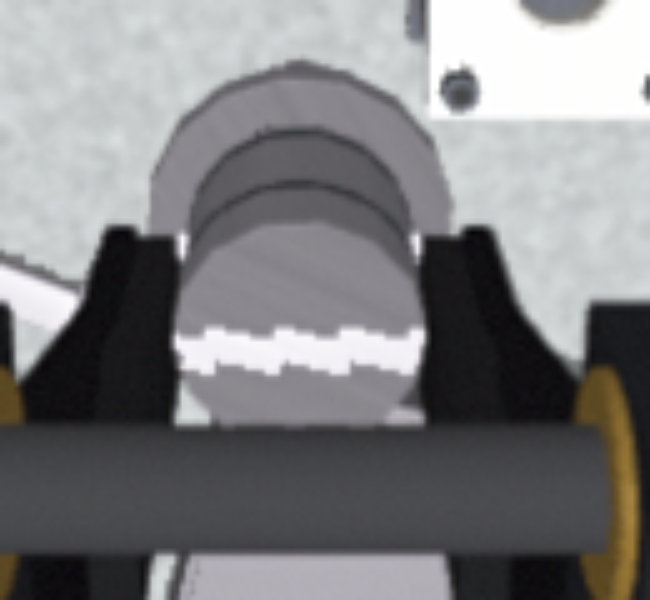

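```bash
python3 go.py .5747 .3044 .26 104
```

```text
t 22.23 tcp [0.5866 0.2357 0.2583] yaw 103.68 j [  36.5   20.9    7.2   -0.   -76.3 -112.9] F [-0.33 -0.37 -5.4 ] M [ 0.011 -0.049  0.018] w 29.41
REL cm [-0.168  6.955  0.467] turn [-0.032  0.001 -0.001]
```

>>> play_rows(
  plan=[
    [[0,1.7,0.1,0,0,0],[0,3.6,0.25,0,0,0],[0,5.4,0.4,0,0,0],[0,6.95,0.47,0,0,0],[0,6.95,0.47,0,0,0]],
  ],
)

```text
time_s: 22.85
tcp_pos: [0.5743, 0.3063, 0.2577]
ee_rot: [[-0.0, -0.239, 0.971], [-0.0, 0.971, 0.239], [-1.0, -0.0, -0.0]]
wrist_force: [-0.2, 0.2, -5.0]
gripper_width: 0.346
```

>>> play_rows(
  plan=[
    [[1.5,0,0,0,0,0],[3.5,0,0,0,0,0],[6,0,0,0,0,0],[8,0,0,0,0,0],[8.8,0,0,0,0,0]],
  ],
)

```text
time_s: 23.48
tcp_pos: [0.5738, 0.3031, 0.1675]
ee_rot: [[-0.004, -0.236, 0.972], [-0.003, 0.972, 0.236], [-1.0, -0.002, -0.004]]
wrist_force: [-0.6, 0.6, -4.9]
gripper_width: 0.345
```

>>> play_rows(
  plan=[
    [[0,0,0,0,0,0],[0,0,0,0,0,0]],
  ],
)

```text
time_s: 23.72
tcp_pos: [0.5755, 0.3048, 0.1711]
ee_rot: [[0.002, -0.237, 0.971], [0.001, 0.971, 0.237], [-1.0, 0.001, 0.002]]
wrist_force: [-0.1, 0.0, -5.0]
gripper_width: 0.34
```

```bash
python3 go.py .5747 .3042 .15 104; python3 snap.py 17 wrist side scene; python3 - <<'E'
import cv2,numpy as np
a=cv2.imread('pics/side17.png')[220:340,100:250];b=cv2.imread('pics/scene17.png')[180:300,320:450];w=cv2.imread('pics/wrist17.png')[150:300,160:360]
cv2.imwrite('pics/k17.png',np.hstack([cv2.resize(x,(266,280),interpolation=cv2.INTER_CUBIC) for x in (a,b,w)]))
E
```

```text
t 23.73 tcp [0.5755 0.3048 0.1711] yaw 103.72 j [  42.1   25.6    2.     0.   -66.2 -118.4] F [-0.09  0.01 -5.03] M [-0.021 -0.021 -0.037] w 29.55
REL cm [ 2.113 -0.04  -0.096] turn [-0.028  0.012 -0.003]
```

View pics/k17.png

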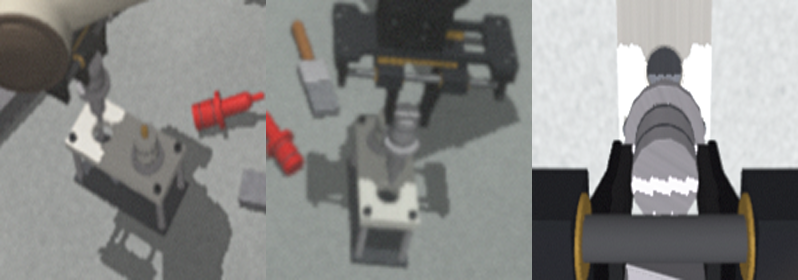

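>>> play_rows(
  plan=[
    [[0,-0.04,-0.08,0,0,0],[0.8,-0.04,-0.08,0,0,0],[1.7,-0.04,-0.08,0,0,0],[2.6,-0.04,-0.08,0,0,0],[3.5,-0.04,-0.08,0,0,0]],
  ],
)

```text
time_s: 24.5
tcp_pos: [0.574, 0.3039, 0.134]
ee_rot: [[-0.001, -0.237, 0.971], [-0.0, 0.971, 0.237], [-1.0, -0.0, -0.001]]
wrist_force: [-0.8, 0.5, -5.0]
gripper_width: 0.339
```

>>> play_rows(
  plan=[
    [[0.5,0,0,0,0,0],[1.0,0,0,0,0,0],[1.5,0,0,0,0,0],[2.0,0,0,0,0,0],[2.5,0,0,0,0,0]],
  ],
)

```text
time_s: 25.12
tcp_pos: [0.5742, 0.3041, 0.1098]
ee_rot: [[0.0, -0.237, 0.971], [0.0, 0.971, 0.237], [-1.0, 0.0, 0.0]]
wrist_force: [0.3, 0.2, -5.1]
gripper_width: 0.343
```

```bash
python3 go.py .5747 .3042 .0903 104
```

```text
t 25.12 tcp [0.5742 0.3041 0.1098] yaw 103.72 j [  42.1   28.4   -2.7    0.   -58.9 -118.4] F [ 0.34  0.22 -5.05] M [-0.016  0.033 -0.01 ] w 29.84
REL cm [1.953e+00 1.000e-03 5.200e-02] turn [-0.028  0.001 -0.001]
```

>>> play_rows(
  plan=[
    [[0.4,0,0.04,0,0,0],[0.8,0,0.04,0,0,0],[1.2,0,0.04,0,0,0],[1.6,0,0.04,0,0,0],[1.75,0,0.04,0,0,0]],
  ],
)

```text
time_s: 25.75
tcp_pos: [0.5744, 0.3041, 0.0922]
ee_rot: [[-0.0, -0.237, 0.971], [-0.0, 0.971, 0.237], [-1.0, -0.0, -0.0]]
wrist_force: [-0.5, 0.2, -5.4]
gripper_width: 0.344
```

>>> play_rows(
  plan=[
    [[0.05,0,0,0,0,0],[0.1,0,0,0,0,0]],
  ],
)

```text
time_s: 26.0
tcp_pos: [0.5746, 0.3042, 0.0917]
ee_rot: [[0.0, -0.237, 0.971], [0.0, 0.971, 0.237], [-1.0, 0.0, 0.0]]
wrist_force: [0.3, -0.0, -5.5]
gripper_width: 0.343
```

```bash
python3 go.py .5747 .3042 .0903 104
```

```text
t 26.0 tcp [0.5746 0.3042 0.0917] yaw 103.73 j [  42.1   29.4   -3.8    0.   -56.7 -118.4] F [ 0.35 -0.05 -5.51] M [ 0.067 -0.041 -0.038] w 29.87
REL cm [ 0.141 -0.003  0.005] turn [-0.027  0.002 -0.001]
```

>>> play_rows(
  plan=[
    [[0.05,0,0,0,0,0],[0.1,0,0,0,0,0],[0.1,0,0,0,0,0]],
  ],
)

```text
time_s: 26.38
tcp_pos: [0.5745, 0.3041, 0.0905]
ee_rot: [[-0.0, -0.237, 0.971], [-0.0, 0.971, 0.237], [-1.0, -0.0, -0.0]]
wrist_force: [-0.0, -1.0, -4.4]
gripper_width: 0.343
```

```bash
python3 go.py .5747 .3042 .0903 104
```

```text
t 26.38 tcp [0.5745 0.3041 0.0905] yaw 103.72 j [  42.1   29.5   -3.9   -0.   -56.6 -118.4] F [-0.04 -1.03 -4.37] M [ 0.021  0.025 -0.014] w 29.85
REL cm [0.023 0.001 0.023] turn [-0.028 -0.     0.   ]
```

>>> play_rows(
  plan=[
    [[0.04,0,0,0,0,0],[0.08,0,0,0,0,0]],
  ],
)

```text
time_s: 26.62
tcp_pos: [0.5746, 0.3042, 0.0902]
ee_rot: [[0.0, -0.237, 0.971], [0.0, 0.971, 0.237], [-1.0, -0.0, 0.0]]
wrist_force: [-0.9, -0.1, -1.3]
gripper_width: 0.342
```

```bash
python3 go.py .5747 .3042 .0903 104
```

```text
t 26.62 tcp [0.5746 0.3042 0.0902] yaw 103.73 j [  42.1   29.5   -3.9    0.   -56.6 -118.4] F [-0.85 -0.09 -1.3 ] M [-0.062  0.357 -0.033] w 29.79
REL cm [-0.014 -0.003  0.009] turn [-0.027  0.002  0.   ]
```

The collar is seated: the weight has come off the tool. I'll open the jaws and rise straight up.

>>> play_rows(
  hand=0.45,
  plan=[
    [[0,0,0,0,0,0],[0,0,0,0,0,0],[0,0,0,0,0,0]],
  ],
)

```text
time_s: 27.0
tcp_pos: [0.5751, 0.3045, 0.0907]
ee_rot: [[0.002, -0.237, 0.971], [0.001, 0.971, 0.237], [-1.0, 0.001, 0.002]]
wrist_force: [-0.2, 0.1, 0.2]
gripper_width: 0.443
```

>>> play_rows(
  hand=0.6,
  plan=[
    [[0,0,0,0,0,0],[0,0,0,0,0,0],[-1,0,0,0,0,0],[-3,0,0,0,0,0],[-6,0,0,0,0,0]],
  ],
)

```text
time_s: 27.62
tcp_pos: [0.5742, 0.3038, 0.1502]
ee_rot: [[-0.001, -0.237, 0.971], [-0.001, 0.971, 0.237], [-1.0, -0.001, -0.001]]
wrist_force: [-0.1, -0.2, 0.4]
gripper_width: 0.599
```

>>> play_rows(
  plan=[
    [[-3,0,-1,0,0,0],[-6,0,1,0,0,0],[-9,0,4,0,0,0],[-10,0,8,0,0,0],[-10,0,8,0,0,0]],
  ],
)

```text
time_s: 28.25
tcp_pos: [0.6542, 0.3234, 0.2497]
ee_rot: [[0.001, -0.236, 0.972], [0.001, 0.972, 0.236], [-1.0, 0.0, 0.001]]
wrist_force: [-0.8, 0.2, -1.4]
gripper_width: 0.602
```

>>> play_rows(
  plan=[
    [[0,0,0,0,0,0],[0,0,0,0,0,0]],
  ],
)

```text
time_s: 28.5
tcp_pos: [0.6514, 0.3229, 0.25]
ee_rot: [[-0.0, -0.238, 0.971], [-0.0, 0.971, 0.238], [-1.0, -0.0, -0.0]]
wrist_force: [0.1, -0.7, 0.0]
gripper_width: 0.604
```

```bash
python3 go.py .5747 .3042 .0903 104; python3 snap.py 18 wrist side scene; python3 - <<'E'
from h import *
from scipy.optimize import least_squares
for n in ['wrist','side','scene']:
    z=np.load(f'pics/{n}18.npz');c=(z['K'],z['D'],z['R'],z['t']);W=cloud(z['d'],c);zz=W[...,2]
    for nm,cx,cy in [('inj',.5747,.3042),('spare',.505,.287)]:
        near=np.hypot(W[...,0]-cx,W[...,1]-cy)
        for lo,hi in [(.118,.126),(.083,.0905)]:
            q=(zz>lo)&(zz<hi)&(near<.03)
            if q.sum()>15:print(n,nm,lo,q.sum(),np.round(cv2.minEnclosingCircle((W[q][:,:2]*1000).astype(np.float32))[0],1),'r',round(cv2.minEnclosingCircle((W[q][:,:2]*1000).astype(np.float32))[1],1),'z',round(float(np.median(zz[q])),4))
a=cv2.imread('pics/side18.png')[220:340,100:250];b=cv2.imread('pics/scene18.png')[180:300,320:450]
cv2.imwrite('pics/k18.png',np.hstack([cv2.resize(x,(400,350),interpolation=cv2.INTER_CUBIC) for x in (a,b)]))
E
```

```text
t 28.5 tcp [0.6514 0.3229 0.25  ] yaw 103.75 j [  39.1   31.2   22.5    0.   -81.3 -115.3] F [ 0.05 -0.74  0.03] M [-0.02   0.047 -0.   ] w 52.51
REL cm [ 1.5973e+01  1.0000e-02 -7.8870e+00] turn [-0.025 -0.002  0.001]
wrist inj 0.118 669 [574.3 304. ] r 15.4 z 0.1216
wrist inj 0.083 428 [574.3 304.1] r 21.9 z 0.0867
wrist spare 0.118 721 [505.1 287.1] r 15.7 z 0.1216
wrist spare 0.083 418 [505.3 287.2] r 22.2 z 0.0866
side inj 0.118 110 [572.2 304.4] r 16.1 z 0.1222
side inj 0.083 105 [570.5 306.4] r 28.0 z 0.0868
side spare 0.118 100 [503.6 286.4] r 15.7 z 0.1221
side spare 0.083 110 [503.  288.2] r 28.1 z 0.0866
scene inj 0.118 100 [576.6 305.6] r 16.7 z 0.1202
scene inj 0.083 92 [580.3 303.6] r 25.4 z 0.0861
scene spare 0.118 47 [507.2 287.3] r 16.0 z 0.1205
scene spare 0.083 79 [508.1 287.9] r 22.5 z 0.0855
```

View pics/k18.png

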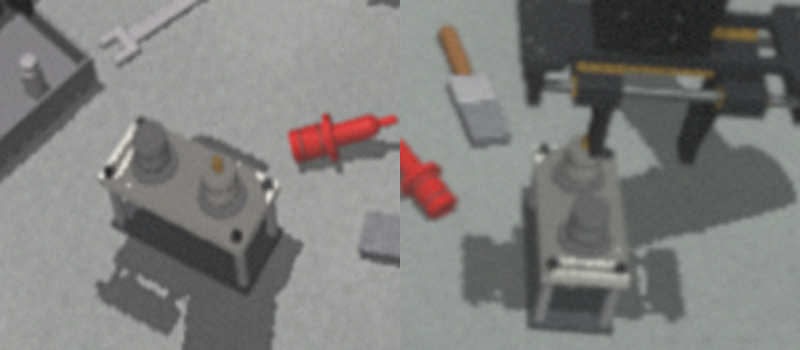

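View pics/scene18.png

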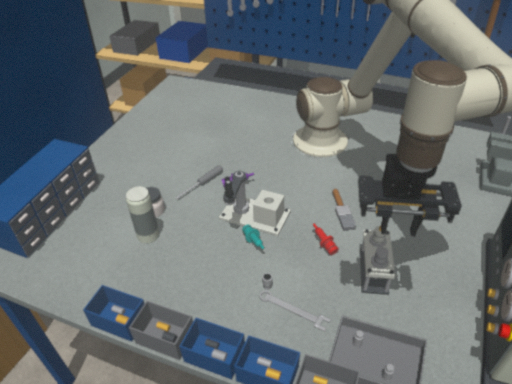

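The injector's collar and top are level with the spare's (z 0.087 and 0.122), it is upright, and it sits within 1 mm of the hole. The gripper is clear of everything, so I'll hand in.

```bash
python3 e.py pics/scene18.npz pics/side18.npz; python3 -c "
from station import r
print(r.sense()['wrist_force']); print(r.finish_job())"
```

```text
knob 76 [ 0.54302628 -0.11445729  0.19007831] ((540.6046752929688, -115.1058349609375), (58.88654708862305, 15.824427604675293), 24.887876510620117)
[-0.44663581 -0.45730689  0.92695282]
the job is handed in; nothing more can be done
None
```

The injector is standing fully home in the rack's free hole, and the job is handed in at about 28.7 s of the 70 s. I got no verdict back.

**What I did**
- **Knob:** broke loose anticlockwise at about 0.6 N m and backed off about 115° (2.0 rad). The gripper was centred on the bar with almost no side load.
- **Clamp arm:** swung clockwise with the bar loosely caged. I felt the stop at about 83° (1.45 rad), where the force rose to about 7 N, and backed off at once.
- **Injector:** lifted straight out with a load of about 4.6–5 N, carried to the rack and lowered until its weight came off the tool.

**Last checks**
- **Seating:** the injector's collar and top were at the same heights as the spare's, and it looked upright. The wrist camera put it at (574.3, 304.0) mm, within 1 mm of the measured hole.
- **Block:** it stayed within the measuring noise of about 0.5 mm up to the lift; I did not measure it again after that.
- **Knob and arm:** they were still where I left them in the last scene picture. The side camera could not see the knob at the end.
- **Gripper:** it was clear of everything.

**Where checks disagreed or fell short**
- **Camera offsets:** the scene and side cameras differed from the wrist camera by 2–3 mm, which is about their stated accuracy.
- **Look-alikes:** the purple, red and turquoise look-alikes were upright in the first pictures but lying down by about 1.4 s, before I had come near them. The robot did not touch them.
- **Bystanders:** I checked the rest only by eye in the last scene picture, where nothing looked moved. I did not measure them.

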